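# Measure one level scoop of polishing balls into the pot

## Robot

A 7-joint arm with a two-finger parallel gripper is mounted at the origin on the work surface. World frame = base frame: x ahead of the robot, y to its left, z up, the work surface at z = 0. Lengths are in m, angles in rad, forces in N, time in s.
With the tool pointing down it reaches from about 0.425 to 0.875 m from the base axis. Payload 4.7 kg.
Tool frame: the origin (TCP) lies on the mounting face of the last link; the fingertips stand 182 mm ahead of it and the grasp point (between the pads) lies 164 mm ahead of it; x points along the fingers, y is the direction in which the jaws open and shut, and the axes are right-handed (so a half turn about x gives the same grasp; the last joint's range is limited). The gripper opens to 87 mm and grips with 3 to 60 N. Pads are 19 mm wide; open, the fingers measure 117 mm over their backs; the gripper's body (75 mm by 190 mm) begins 51 mm behind the grasp point.
Start: joints at [-1.308, 0.321, -0.07, 1.45, 0.023, 1.371, -0.057], TCP at [0.16, 0.63, 0.405] pointing down, gripper open.
Joint ranges: [-2.86, 2.86], [-0.3, 2.09], [-1.38, 1.24], [0.06, 2.45], [-1.56, 4.7], [0.09, 2.05], [-2.69, 2.69]. Speed limits (rad/s): [2.57, 2.57, 3.14, 3.14, 3.14, 3.14, 3.14].

## Interface

Orientations are given as a rotation vector (axis times angle).
In Python, from bench import monitor, get_image, ctrl gives the robot as it stands.
- The arm moves only by the shell command python3 -m creep 'ROWS' [FORCE]. ROWS is JSON, a list of rows, each a list of 7 numbers: the shift along the tool's x, y, z in mm, then the turn, a rotation vector about the tool's x, y, z in rad, then the finger opening in mm, from 0 to 87. A call has 1 to 5 rows; each row shifts and turns the commanded pose from where the row before left it, along the tool's axes as they then stand; what a row does not reach is not made up. A row lasts 1/10 s, in which the tool goes at most 50 mm and 8.59 degrees, less where a joint would pass 70% of its speed; a pose out of reach is approached as far as the arm can. A call is refused whole if a number of a shift passes 50 or a number of a turn 0.15, either way. A call with a gripper value outside its range is refused whole. The fingers move at their own pace and stop on an object; FORCE is the grip in N (left out, the last holds). Time passes only in rows, so rows that do not move let the fingers close. It gives the time, the measured TCP pose, the force and the opening at its end, in the units of the state.
- monitor.get_state(): the state, without advancing time (a new reading comes with each control period).
- get_image(name): name is "side" or "top" or "wrist"; returns a dict with "img" (384x512x3 uint8, red, green, blue), "mtx" (3x3 intrinsics, pixels), "view" (4x4, takes a point from world to camera coordinates). Camera axes: x right, y up, looking along -z (the intrinsics and any distortion apply to the point x, -y, -z); pixel columns grow to the right and rows downward; lengths in m; the calibration is good to about 2 mm. A picture is of the moment at which its call begins. There is no depth.
- ctrl.close_job(): hands the job in, once; it reports no verdict.
The state is a dict: "time": time; "joint_positions": joint angles; "qd": joint speeds; "joint_torque": joint torques, N m; "position": TCP position; "tool_rot": TCP orientation; "ft_force": force on the tool from outside, world axes, zero at the start; "torque": the same for the moment, N m; "grip_width": opening from 0.0 (shut) to 1.0 (fully open).
Only numpy, scipy, OpenCV 4.12 (cv2) and the standard library are available. Lean on these libraries where they do the work, as an engineer would, in place of code of your own. Each camera call takes 0.05 s, during which the arm holds its last target.

## Task

Measure one level scoop of ceramic balls: dig the scoop through the bin's trough to take a full load, raise its rim gently against the underside of the sprung green strike plate just inside the plate's leading edge, and with the plate kept lifted drag the scoop sideways until its whole pocket is under the plate, so that surplus balls drop back and exactly three remain. Tip those three into the dark polishing pot, with all the other balls left in the bin, and stand the scoop level on the table again, released. Touch the balls only with the scoop and leave everything else on the table where it is.

Things in the scene. Friction and masses are not known exactly. Their poses are not given: they have to be found in the camera images.
- bin: Grey metal hopper bin, 241 x 175 x 88 mm, fixed. Origin on the table under the trough; x runs along the trough to its low far end, y across, towards the strike plate. Upright trough walls at y = -16.5 and 16.5 mm up to z = 50 mm; above, flared sides rise to z = 88 mm at y = 112 and y = -55 mm, so that fallen balls roll back. Near end wall 60 mm high in the trough, 88 mm beside it
- trough_low (a point): Low far end of the trough's floor, at x = 50, y = 0, z = 6 mm of the bin, axes as the bin's. From here a flat end wall rises steeply, 80 degrees, to z = 88 mm at x = 64 mm. The floor slopes down to here by 8 degrees
- trough_high (a point): High near end of the trough's floor at the near end wall, x = -170, y = 0, z = 37 mm of the bin, axes as the bin's
- strike_edge (a point): Middle of the bottom of the mint-green strike plate's leading (-y) edge, axes as the bin's; at rest at (-30, 55, 130) mm of the bin. The plate spans 42 mm each way in x and 75 mm from the edge in +y, flat below but for a skirt at the edge, from x = 16.5 to 37 mm, y = 0 to 10 mm, reaching down 14.5 mm, which sweeps the scoop's apron. Its arm, above, runs in +x to a 177 mm post
- strike_plate (a joint): How far the strike plate is pushed up from its rest, 0 to 0.010 m; it stays level, is sprung down with about 3.6 N at rest and 7 N at the top of its travel, and is rigid beyond that
- scoop_grip (a point): Centre of the scoop's blue handle grip: 12 mm thick, 28 mm wide (along y), 50 mm long. Axes are the scoop's: x forward to the nose, y left, z up when it stands level. The handle leans back 30 degrees (top towards -x), so it is best gripped across its thickness with the gripper leaning the same way. (-42.5, 0, 88.4) mm from the heel
- scoop_heel (a point): Origin of the scoop's frame: on its flat underside, mid-width, below the inner face of the rear wall (4 mm thick, behind it). Steel scoop 27 mm wide, 0.11 to 0.18 kg; rim of side and rear walls 23.5 mm above the underside; they slope down from x = 39 to 65 mm; under the plate the heel belongs at x = -47 mm (give or take 3) of strike_edge. It starts standing level on the table
- scoop_nose (a point): Tip of the scoop's thin nose, 93 mm ahead of the heel, on the underside plane. From the nose a ridge rises to 6 mm at x = 84 mm, falls at 25 degrees to the apron (x = 59 to 80 mm, 4 mm high, 2 mm lips at its sides), then a 25 degree step leads down to the pocket's floor at 2.5 mm. Balls roll out when the nose is tipped down well past 25 degrees (45 is ample)
- scoop_pocket (a point): Middle of the scoop's walled pocket (55.5 long, 22 wide, 21 mm deep), at (30.3, 0, 12.5) mm from the heel, with the scoop's axes. A level load is three balls in a row, all within 30 mm of this point; surplus balls lie on the apron in front or on top, and the strike plate pushes them off sideways to fall back on the bin's flared side
- pot_in (a point): Inside middle of the dark steel polishing pot, 55 mm above the table; round, inner diameter 80 mm at the floor (z = 40 mm) to 96 mm at the rim (z = 85 mm), fixed on a lilac square base 130 x 130 x 35 mm
- ball1_center (a point): Centre of a coral-pink polished ceramic ball, 20 mm diameter, 16 g, slippery and free-rolling; at the start it lies with five others like it in the bin's trough, at its low end
- ball2_center (a point): Centre of a coral-pink polished ceramic ball, 20 mm diameter, 16 g, slippery and free-rolling; at the start it lies with five others like it in the bin's trough, at its low end
- ball3_center (a point): Centre of a coral-pink polished ceramic ball, 20 mm diameter, 16 g, slippery and free-rolling; at the start it lies with five others like it in the bin's trough, at its low end
- ball4_center (a point): Centre of a coral-pink polished ceramic ball, 20 mm diameter, 16 g, slippery and free-rolling; at the start it lies with five others like it in the bin's trough, at its low end
- ball5_center (a point): Centre of a coral-pink polished ceramic ball, 20 mm diameter, 16 g, slippery and free-rolling; at the start it lies with five others like it in the bin's trough, at its low end
- ball6_center (a point): Centre of a coral-pink polished ceramic ball, 20 mm diameter, 16 g, slippery and free-rolling; at the start it lies with five others like it in the bin's trough, at its low end
- screwdriver: Green-handled screwdriver lying on the table, a bystander; origin at the middle of its underside
- vial: Small amber vial, 32 mm wide, 60 mm high, a bystander; origin at the middle of its underside
- beaker: Small steel cup, 56 mm wide, 50 mm high, a bystander; origin at the middle of its underside
- arch_model: Dental arch model on a cream base 62 x 58 mm, 35 mm high, a bystander; origin at the middle of its underside
- brush: Brush lying on the table, a bystander; origin at the middle of its underside
Things that resemble listed ones, but are neither listed nor needed, are in the scene too. What is shaped like the part that bears pot_in but turquoise is not meant.

How it is judged:
On the way, in this order (a step that is already met when the one before it is completed fails the run):
1. the scoop's rim, just inside the strike plate's leading edge, lifts the plate (by more than 0.7 mm) while the pocket's middle is still outside the edge (value of joint strike_plate above 0.0007 m and y of scoop_pocket in the frame of strike_edge below -0.001 m), for 0.05 s.
2. with the plate still lifted by the rim, the whole pocket has been drawn under the plate (pocket's middle more than 12 mm inside the edge) and holds exactly three balls (value of joint strike_plate above 0.0007 m and y of scoop_pocket in the frame of strike_edge above 0.012 m and ((distance between each of ball1_center, ball2_center, ball3_center and scoop_pocket above 0.03 m and distance between each of ball4_center, ball5_center, ball6_center and scoop_pocket below 0.03 m) or (((distance between ball1_center and scoop_pocket below 0.03 m and distance between each of ball2_center, ball3_center and scoop_pocket above 0.03 m) or (distance between each of ball1_center, ball3_center and scoop_pocket above 0.03 m and distance between ball2_center and scoop_pocket below 0.03 m) or (distance between each of ball1_center, ball2_center and scoop_pocket above 0.03 m and distance between ball3_center and scoop_pocket below 0.03 m)) and ((distance between each of ball4_center, ball5_center and scoop_pocket below 0.03 m and distance between ball6_center and scoop_pocket above 0.03 m) or (distance between each of ball4_center, ball6_center and scoop_pocket below 0.03 m and distance between ball5_center and scoop_pocket above 0.03 m) or (distance between ball4_center and scoop_pocket above 0.03 m and distance between each of ball5_center, ball6_center and scoop_pocket below 0.03 m))) or (((distance between each of ball1_center, ball2_center and scoop_pocket below 0.03 m and distance between ball3_center and scoop_pocket above 0.03 m) or (distance between each of ball1_center, ball3_center and scoop_pocket below 0.03 m and distance between ball2_center and scoop_pocket above 0.03 m) or (distance between ball1_center and scoop_pocket above 0.03 m and distance between each of ball2_center, ball3_center and scoop_pocket below 0.03 m)) and ((distance between ball4_center and scoop_pocket below 0.03 m and distance between each of ball5_center, ball6_center and scoop_pocket above 0.03 m) or (distance between each of ball4_center, ball6_center and scoop_pocket above 0.03 m and distance between ball5_center and scoop_pocket below 0.03 m) or (distance between each of ball4_center, ball5_center and scoop_pocket above 0.03 m and distance between ball6_center and scoop_pocket below 0.03 m))) or (distance between each of ball1_center, ball2_center, ball3_center and scoop_pocket below 0.03 m and distance between each of ball4_center, ball5_center, ball6_center and scoop_pocket above 0.03 m))), for 0.1 s.
At the end, for the whole second after the job is handed in: exactly three balls lie in the pot (each within 45 mm of its inside middle), the other three lie in the bin, the scoop stands level (within 0.1 rad) on the table outside the bin, released and still, and the strike plate is back at rest (((distance between each of ball1_center, ball2_center, ball3_center and pot_in above 0.045 m and distance between each of ball4_center, ball5_center, ball6_center and pot_in below 0.045 m) or (((distance between ball1_center and pot_in below 0.045 m and distance between each of ball2_center, ball3_center and pot_in above 0.045 m) or (distance between each of ball1_center, ball3_center and pot_in above 0.045 m and distance between ball2_center and pot_in below 0.045 m) or (distance between each of ball1_center, ball2_center and pot_in above 0.045 m and distance between ball3_center and pot_in below 0.045 m)) and ((distance between each of ball4_center, ball5_center and pot_in below 0.045 m and distance between ball6_center and pot_in above 0.045 m) or (distance between each of ball4_center, ball6_center and pot_in below 0.045 m and distance between ball5_center and pot_in above 0.045 m) or (distance between ball4_center and pot_in above 0.045 m and distance between each of ball5_center, ball6_center and pot_in below 0.045 m))) or (((distance between each of ball1_center, ball2_center and pot_in below 0.045 m and distance between ball3_center and pot_in above 0.045 m) or (distance between each of ball1_center, ball3_center and pot_in below 0.045 m and distance between ball2_center and pot_in above 0.045 m) or (distance between ball1_center and pot_in above 0.045 m and distance between each of ball2_center, ball3_center and pot_in below 0.045 m)) and ((distance between ball4_center and pot_in below 0.045 m and distance between each of ball5_center, ball6_center and pot_in above 0.045 m) or (distance between each of ball4_center, ball6_center and pot_in above 0.045 m and distance between ball5_center and pot_in below 0.045 m) or (distance between each of ball4_center, ball5_center and pot_in above 0.045 m and distance between ball6_center and pot_in below 0.045 m))) or (distance between each of ball1_center, ball2_center, ball3_center and pot_in below 0.045 m and distance between each of ball4_center, ball5_center, ball6_center and pot_in above 0.045 m)) and (distance between ball1_center and pot_in below 0.045 m or (x of ball1_center in the frame of bin between -0.172 and 0.07 m and y of ball1_center in the frame of bin between -0.057 and 0.114 m and height (world z) of ball1_center below 0.1 m)) and (distance between ball2_center and pot_in below 0.045 m or (x of ball2_center in the frame of bin between -0.172 and 0.07 m and y of ball2_center in the frame of bin between -0.057 and 0.114 m and height (world z) of ball2_center below 0.1 m)) and (distance between ball3_center and pot_in below 0.045 m or (x of ball3_center in the frame of bin between -0.172 and 0.07 m and y of ball3_center in the frame of bin between -0.057 and 0.114 m and height (world z) of ball3_center below 0.1 m)) and (distance between ball4_center and pot_in below 0.045 m or (x of ball4_center in the frame of bin between -0.172 and 0.07 m and y of ball4_center in the frame of bin between -0.057 and 0.114 m and height (world z) of ball4_center below 0.1 m)) and (distance between ball5_center and pot_in below 0.045 m or (x of ball5_center in the frame of bin between -0.172 and 0.07 m and y of ball5_center in the frame of bin between -0.057 and 0.114 m and height (world z) of ball5_center below 0.1 m)) and (distance between ball6_center and pot_in below 0.045 m or (x of ball6_center in the frame of bin between -0.172 and 0.07 m and y of ball6_center in the frame of bin between -0.057 and 0.114 m and height (world z) of ball6_center below 0.1 m)) and angle between scoop_grip's own z axis and vertical below 0.1 rad and height (world z) of scoop_grip between 0.08 and 0.096 m and (x of scoop_pocket in the frame of bin above 0.09 m or x of scoop_pocket in the frame of bin below -0.2 m or y of scoop_pocket in the frame of bin above 0.13 m or y of scoop_pocket in the frame of bin below -0.075 m) and value of joint strike_plate below 0.0005 m); the robot touches nothing.
It fails at once if the strike plate is pressed with more than 20 N (contact force between strike_plate and scoop above 20 N or contact force between strike_plate and the arm above 20 N).
It fails at once if the gripper touches a ball (contact force between any of the arm, the fingers and ball1 above 0.3 N or contact force between any of the arm, the fingers and ball2 above 0.3 N or contact force between any of the arm, the fingers and ball3 above 0.3 N or contact force between any of the arm, the fingers and ball4 above 0.3 N or contact force between any of the arm, the fingers and ball5 above 0.3 N or contact force between any of the arm, the fingers and ball6 above 0.3 N).
It fails at once if a bystander is moved by more than 30 mm (distance of any of screwdriver, vial, beaker, arch_model, brush from where it was at the start of the episode above 0.03 m).
It also fails if it takes over 72 s, if anything falls off the work surface, if the arm or the gripper's body presses on something with over 40 N, if the wrist force passes 120 N, or if a joint passes its speed limit or range.

## Working session

There is one attempt and no reset: what is moved stays moved. The work goes in short steps, Python scripts to look and compute and a shell command to move; the robot and the scene stay as the last step left them, time stands still between calls to the robot, and variables do not carry over. Pictures are saved under pics/ and viewed, and the job is handed in when it is done.

```bash
ls; mkdir -p pics
python3 - <<'E'
from bench import monitor,get_image
import cv2,numpy as np
s=monitor.get_state();print(s)
for n in ["side","top","wrist"]:
    d=get_image(n);cv2.imwrite(f"pics/{n}0.png",d["img"][:,:,::-1]);print(n,d["mtx"],d["view"])
E
```

```text
pics
{'time': 0.0, 'joint_positions': array([-1.3078944 ,  0.32178794, -0.07012337,  1.45170557,  0.02265403,
        1.37079785, -0.05690922]), 'qd': array([ 0.00141565,  0.00060505, -0.00058753, -0.00112604, -0.00058629,
       -0.00048156,  0.00052265]), 'joint_torque': array([ 4.14947754e-04, -4.91282988e+01, -4.03995272e-01, -3.12522161e+01,
       -6.41465862e-02,  4.35140566e-02,  1.51368263e-04]), 'position': array([0.1600231 , 0.62976633, 0.40366893]), 'tool_rot': array([ 0.19376327,  1.56205782, -0.1967679 ]), 'ft_force': array([ 0.54305346,  0.00975889, -0.24054967]), 'torque': array([-0.02189959, -0.05783881,  0.01390174]), 'grip_width': 1.0009759308350692}
side [[490.76197928   0.         260.3167431 ]
 [  0.         490.76197928 182.51311349]
 [  0.           0.           1.        ]] [[-0.97280815 -0.23149848  0.00726329  0.53635206]
 [ 0.169262   -0.68917123  0.70455191 -0.16053583]
 [-0.15809704  0.68662324  0.70961529 -1.46545896]
 [ 0.          0.          0.          1.        ]]
top [[465.6476616    0.         249.90099961]
 [  0.         465.6476616  188.49201986]
 [  0.           0.           1.        ]] [[-0.02436748 -0.9993741  -0.0256445   0.04063696]
 [ 0.99457766 -0.02682881  0.10047638 -0.55320032]
 [-0.1011015  -0.02305709  0.9946089  -1.37020389]
 [ 0.          0.          0.          1.        ]]
wrist [[339.32115313   0.         253.79401167]
 [  0.         339.32115313 193.9509    ]
 [  0.           0.           1.        ]] [[ 0.24472512  0.96959045 -0.00199397 -0.64792901]
 [-0.92462589  0.23275604 -0.30148234  0.0370299 ]
 [-0.29185029  0.07562397  0.95346968 -0.39181172]
 [ 0.          0.          0.          1.        ]]
```

View pics/side0.png

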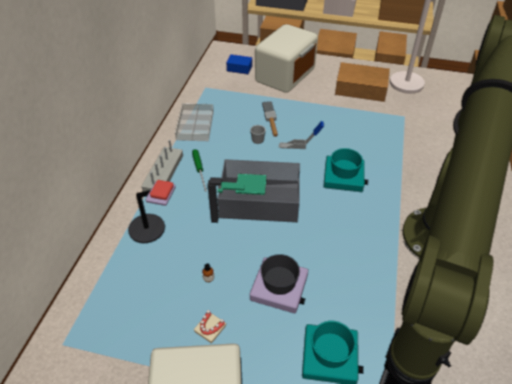

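View pics/top0.png

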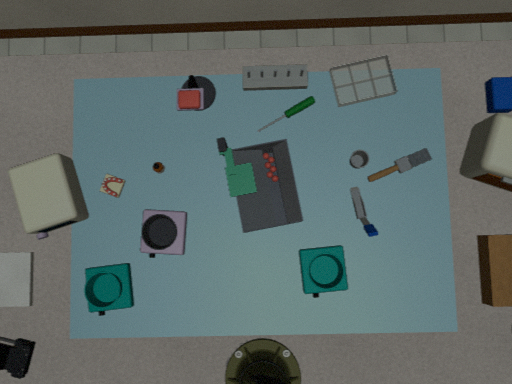

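View pics/wrist0.png

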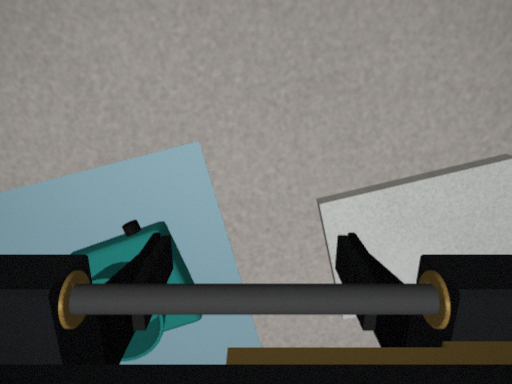

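The top view shows the lilac-based dark pot at (161,232), and the turquoise look-alikes at (108,288) and (324,270). The bin is at (265,190) with the plate at (240,178), and the scoop is at (360,205) with its blue handle at (370,229).

```bash
cat > h.py <<'E'
import numpy as np,cv2
from bench import monitor,get_image
from scipy.spatial.transform import Rotation as R
def ray(d,u,v):
    K=d["mtx"];V=d["view"]
    p=np.array([(u-K[0,2])/K[0,0],(v-K[1,2])/K[1,1],1.0])
    dc=np.array([p[0],-p[1],-p[2]])
    Rm=V[:3,:3];o=-Rm.T@V[:3,3]
    return o,Rm.T@dc
def onz(d,u,v,z):
    o,r=ray(d,u,v);return o+r*(z-o[2])/r[2]
def proj(d,P):
    V=d["view"];K=d["mtx"];c=V[:3,:3]@np.asarray(P)+V[:3,3]
    return np.array([K[0,0]*c[0]/-c[2]+K[0,2],K[1,1]*(-c[1])/-c[2]+K[1,2]])
def tri(obs):
    A=np.zeros((3,3));b=np.zeros(3)
    for d,u,v in obs:
        o,r=ray(d,u,v);r=r/np.linalg.norm(r);M=np.eye(3)-np.outer(r,r);A+=M;b+=M@o
    return np.linalg.solve(A,b)
E
python3 - <<'E'
from h import *
d=get_image("top");im=d["img"][:,:,::-1]
def crop(a,x0,x1,y0,y1,k,n): cv2.imwrite("pics/"+n,cv2.resize(a[y0:y1,x0:x1],None,fx=k,fy=k,interpolation=cv2.INTER_CUBIC))
crop(im,210,310,130,240,5.4,"ctop_bin.png")
crop(im,335,395,175,245,8,"ctop_scoop.png")
e=get_image("side");im2=e["img"][:,:,::-1]
crop(im2,200,310,150,230,7,"cside_bin.png")
crop(im2,265,335,110,160,10,"cside_scoop.png")
E
```

```text
(no output)
```

View pics/ctop_bin.png

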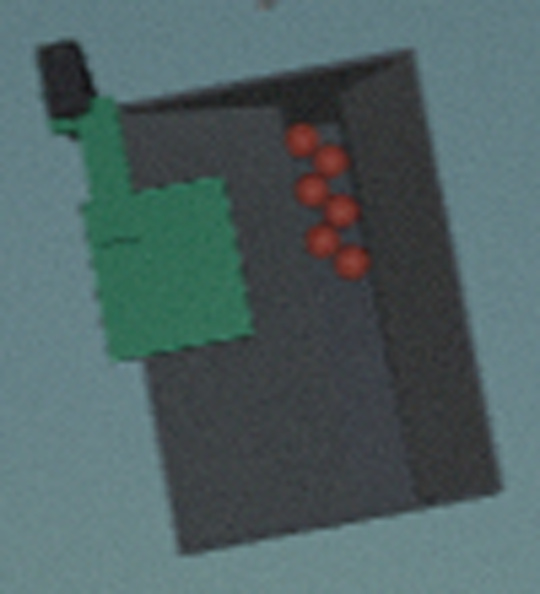

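View pics/ctop_scoop.png

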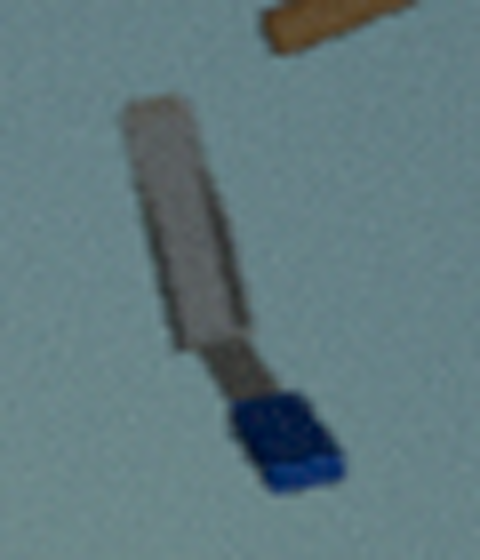

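View pics/cside_bin.png

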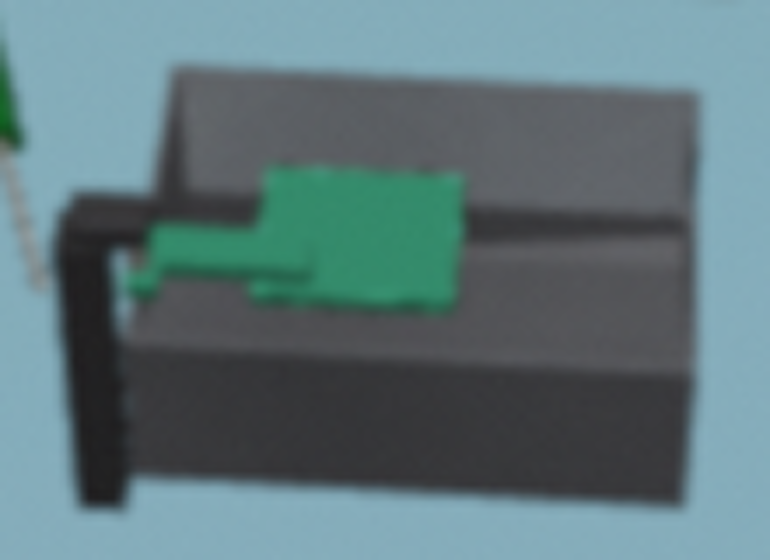

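View pics/cside_scoop.png

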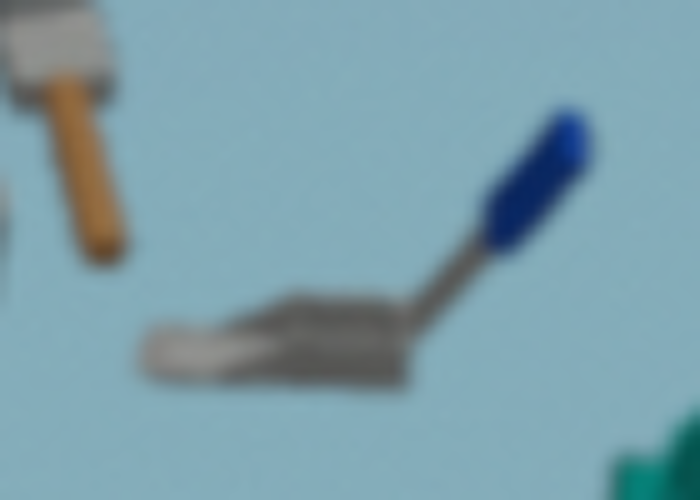

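Run:
```python
from h import *
d=get_image("top");e=get_image("side")
c=lambda u,v:(u/5.4+210-.4,v/5.4+130-.4)
fr=onz(d,*c(412,50),.088);nr=onz(d,*c(502,491),.088);nl=onz(d,*c(182,554),.088)
print("bin corners",fr,nr,nl,np.linalg.norm(fr-nr),np.linalg.norm(nl-nr))
yx=np.arctan2(*(fr-nr)[1::-1]);yy=np.arctan2(*(nl-nr)[1::-1])-np.pi/2
print("yaw",yx,yy)
# scoop
s=lambda u,v:(u/8+335-.4,v/8+175-.4)
q=lambda u,v:(u/10+265-.45,v/10+110-.45)
print("nose", onz(d,*s(125,108),0.003),onz(d,*s(185,97),.003))
for n in("top","side"):
    I=(d if n=="top" else e); h=cv2.cvtColor(I["img"],cv2.COLOR_RGB2HSV)
    m=cv2.inRange(h,(108,120,40),(125,255,255))
    k,l,st,ce=cv2.connectedComponentsWithStats(m); print(n,[(st[i].tolist(),ce[i].round(1)) for i in range(1,k) if st[i,4]>20])
# lilac/pot
h=cv2.cvtColor(d["img"],cv2.COLOR_RGB2HSV)
print("hsv lilac",h[248,150],"green",h[180,240],"ball",h[170,270],"pot",h[232,160],"bin",h[215,255])
for p in ((240,180),): pass
```

```text
bin corners [ 0.68982438 -0.08287743  0.088     ] [ 0.45232848 -0.12263399  0.088     ] [0.42341519 0.04688683 0.088     ] 0.24080050956637397 0.1719688544890024
yaw 0.16586104258514903 0.16893333297666335
nose [ 0.54960864 -0.27816479  0.003     ] [ 0.55319609 -0.30104132  0.003     ]
top [([486, 77, 26, 36, 461], array([500. ,  94.3])), ([364, 224, 14, 13, 84], array([370.2, 229.9]))]
side [([227, 55, 25, 19, 377], array([238.8,  63.6])), ([314, 122, 10, 13, 62], array([318.2, 127.7]))]
hsv lilac [133  27 113] green [ 79 147 104] ball [  0 134  82] pot [115  34  45] bin [107  31  73]
```

Run:
```python
from h import *
d=get_image("top");e=get_image("side")
g=tri([(d,370.2,229.9),(e,318.2,127.7)]);print("grip",g,proj(d,g),proj(e,g))
yaw=.167;X=np.array([np.cos(yaw),np.sin(yaw),0]);Y=np.array([-np.sin(yaw),np.cos(yaw),0])
fr=np.array([0.6898,-.0829,0]);nr=np.array([.4523,-.1226,0]);nl=np.array([.4234,.0469,0])
for p,b in((fr,(.067,-.059)),(nr,(-.174,-.059)),(nl,(-.174,.116))): print("bin origin",p-X*b[0]-Y*b[1])
# pot rim ellipse & base in top
h=cv2.cvtColor(d["img"],cv2.COLOR_RGB2HSV)
sub=d["img"][200:262,130:195]
cv2.imwrite("pics/cpot.png",cv2.resize(sub[:,:,::-1],None,fx=8,fy=8,interpolation=cv2.INTER_CUBIC))
m=cv2.inRange(h,(125,12,70),(150,80,255));m[:200]=0;m[262:]=0;m[:,:130]=0;m[:,195:]=0
hull=cv2.convexHull(np.argwhere(m>0)[:,::-1].astype(np.int32));print("lilac rect",cv2.minAreaRect(hull))
r=cv2.minAreaRect(hull);print(onz(d,*r[0],.035))
# side of pot dark
sub=e["img"][240:320,240:320]
cv2.imwrite("pics/cpot2.png",cv2.resize(sub[:,:,::-1],None,fx=7,fy=7,interpolation=cv2.INTER_CUBIC))
```

```text
grip [ 0.42159419 -0.31258958  0.08777053] [370.17216001 229.70724494] [318.35982052 127.71349017]
bin origin [ 0.61392485 -0.03585788  0.        ]
bin origin [ 0.61407203 -0.03549769  0.        ]
bin origin [ 0.61426137 -0.03856307  0.        ]
lilac rect ((162.9586181640625, 231.70346069335938), (42.8670768737793, 42.8670768737793), 3.3664605617523193)
[0.43116743 0.2881277  0.035     ]
```

View pics/cpot.png

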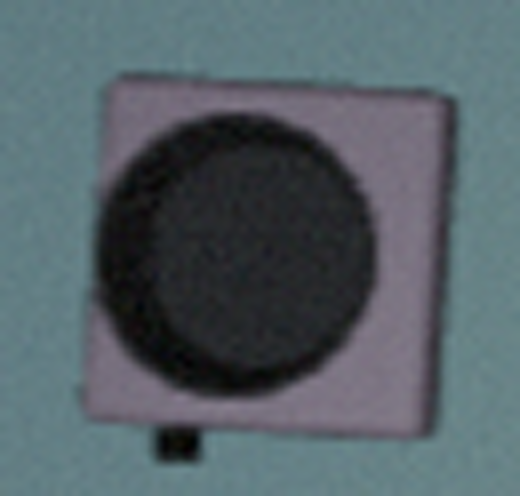

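View pics/cpot2.png

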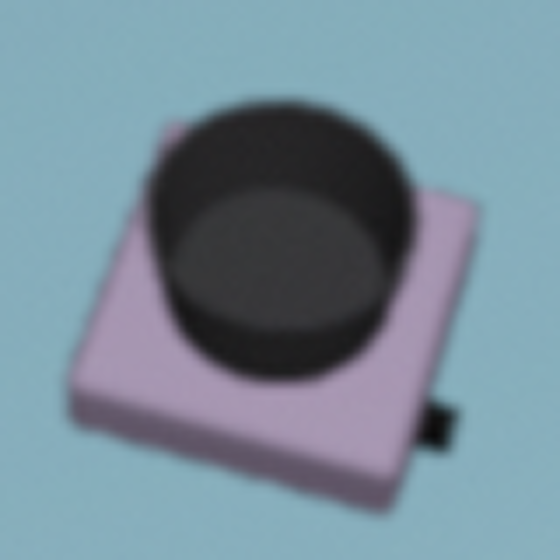

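```bash
cat >> h.py <<'E'
def cur():
    s=monitor.get_state();return np.array(s["position"]),R.from_rotvec(s["tool_rot"]),s
def rowsto(p0,R0,p1,R1,n,w,dec=(0,2)):
    """straight-line/slerp interpolation -> rows in tool axes"""
    out=[];rv=(R0.inv()*R1).as_rotvec();p=p0.copy();r=R0
    for i in range(1,n+1):
        pt=p0+(p1-p0)*i/n; rt=R0*R.from_rotvec(rv*i/n)
        sh=np.round(r.as_matrix().T@(pt-p)*1000,dec[0]);tu=np.round((r.inv()*rt).as_rotvec(),dec[1])
        out.append([*[float(x) for x in sh],*[float(x) for x in tu],w])
        # shift and turn simultaneous: shift along axes as at row start
        p=p+r.as_matrix()@sh/1000;r=r*R.from_rotvec(tu)
    return out,p,r
def show(rows):
    import json
    f=lambda x: int(x) if float(x).is_integer() else x
    for i in range(0,len(rows),5): print(json.dumps([[f(x) for x in q] for q in rows[i:i+5]],separators=(',',':')))
def toolR(yaw,pitch=0.,sgn=1):
    """tool orientation for scoop yaw and nose-down pitch(rad)"""
    S=scoopR(yaw,pitch).as_matrix();s,c=.5,np.sqrt(3)/2
    x=S@[s,0,-c];y=sgn*(S@[c,0,s]);return R.from_matrix(np.column_stack([x,y,np.cross(x,y)]))
def scoopR(yaw,pitch=0.,roll=0.): return R.from_euler('ZYX',[yaw,pitch,roll])
GRIP=np.array([-.0425,0,.0884])
E
python3 - <<'E'
from h import *
p,r,s=cur();print(p,r.as_matrix().round(3))
d=get_image("wrist");V=d["view"];o=-V[:3,:3].T@V[:3,3]
print("cam in tool",r.inv().apply(o-p),"look",r.inv().apply(-V[2,:3]),"up",r.inv().apply(V[1,:3]))
d=get_image("top");print("pot rim c",onz(d,130+238/8-.4,200+255/8-.4,.085),"floor",onz(d,130+256/8-.4,200+255/8-.4,.04))
E
```

```text
[0.16005855 0.62998092 0.40469434] [[ 0.     0.246  0.969]
 [-0.     0.969 -0.246]
 [-1.    -0.     0.   ]]
cam in tool [ 0.0203081  -0.0012224  -0.08385052] look [9.53500214e-01 2.15319351e-04 3.01392260e-01] up [ 0.30139222 -0.00154569 -0.953499  ]
pot rim c [0.43140766 0.28791069 0.085     ] floor [0.43187484 0.29111051 0.04      ]
```

Run:
```python
from h import *
p,r,s=cur();g=np.array([.4216,-.3126,.088]);T=toolR(.172);x=T.as_matrix()[:,0]
pre=g-.244*x;print(pre)
mid=np.array([.48,.15,.42]);Rm=r*R.from_rotvec((r.inv()*T).as_rotvec()*.6)
a,p1,r1=rowsto(p,r,mid,Rm,13,87);show(a)
b,p2,r2=rowsto(p1,r1,pre,T,12,87);show(b);print(p2,(r2.inv()*T).magnitude())
```

```text
[ 0.30140018 -0.33348069  0.2993102 ]
[[-1,-30,33,0.05,-0.01,0.02,87],[-2,-28,34,0.05,-0.02,0.02,87],[-1,-26,36,0.06,-0.01,0.02,87],[-1,-24,37,0.05,-0.02,0.03,87],[-2,-22,39,0.05,-0.01,0.02,87]]
[[-1,-20,39,0.05,-0.01,0.02,87],[-1,-18,41,0.05,-0.02,0.02,87],[-1,-16,41,0.05,-0.01,0.02,87],[-1,-14,43,0.06,-0.01,0.02,87],[0,-11,42,0.05,-0.02,0.02,87]]
[[0,-10,44,0.05,-0.01,0.03,87],[0,-7,44,0.05,-0.02,0.02,87],[1,-4,44,0.05,-0.01,0.02,87]]
[[0,-38,23,0.04,-0.01,0.02,87],[-1,-37,24,0.04,-0.01,0.01,87],[0,-35,26,0.03,-0.01,0.02,87],[-1,-35,27,0.04,-0.01,0.01,87],[-1,-34,28,0.04,-0.01,0.02,87]]
[[-2,-33,30,0.04,-0.01,0.01,87],[-2,-32,30,0.03,-0.01,0.02,87],[-1,-30,32,0.04,-0.01,0.01,87],[-2,-29,33,0.04,-0.01,0.02,87],[-2,-28,34,0.04,-0.01,0.01,87]]
[[-2,-27,36,0.03,-0.01,0.02,87],[-2,-25,36,0.04,-0.01,0.01,87]]
[ 0.30152333 -0.33362903  0.29894197] 0.005107651199572597
```

```bash
python3 -m creep '[[-1,-30,33,0.05,-0.01,0.02,87],[-2,-28,34,0.05,-0.02,0.02,87],[-1,-26,36,0.06,-0.01,0.02,87],[-1,-24,37,0.05,-0.02,0.03,87],[-2,-22,39,0.05,-0.01,0.02,87]]'
python3 -m creep '[[-1,-20,39,0.05,-0.01,0.02,87],[-1,-18,41,0.05,-0.02,0.02,87],[-1,-16,41,0.05,-0.01,0.02,87],[-1,-14,43,0.06,-0.01,0.02,87],[0,-11,42,0.05,-0.02,0.02,87]]'
python3 -m creep '[[0,-10,44,0.05,-0.01,0.03,87],[0,-7,44,0.05,-0.02,0.02,87],[1,-4,44,0.05,-0.01,0.02,87]]'
```

```text
time: 1.05
position: [0.2838, 0.4437, 0.4112]
tool_rot: [0.474, 1.447, -0.316]
ft_force: [0.1, 0.0, 0.6]
grip_width: 0.996
time: 1.55
position: [0.4071, 0.2594, 0.4167]
tool_rot: [0.738, 1.315, -0.439]
ft_force: [-0.4, 0.4, 0.2]
grip_width: 1.001
time: 1.85
position: [0.4809, 0.1482, 0.4207]
tool_rot: [0.893, 1.225, -0.497]
ft_force: [1.1, 1.0, -0.7]
grip_width: 0.999
```

Run:
```python
from h import *
d=get_image("wrist");cv2.imwrite("pics/w1.png",d["img"][:,:,::-1]);np.savez("w1.npz",**d)
```

```text
(no output)
```

View pics/w1.png

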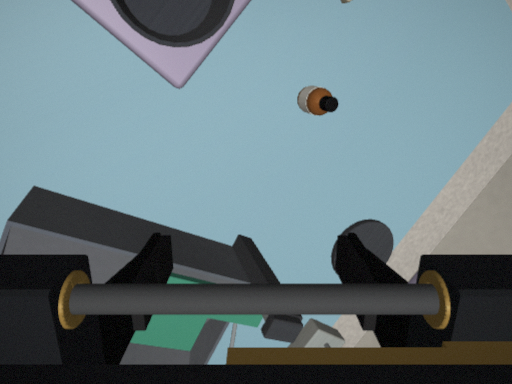

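```bash
python3 -m creep '[[0,-38,23,0.04,-0.01,0.02,87],[-1,-37,24,0.04,-0.01,0.01,87],[0,-35,26,0.03,-0.01,0.02,87],[-1,-35,27,0.04,-0.01,0.01,87],[-1,-34,28,0.04,-0.01,0.02,87]]'
python3 -m creep '[[-2,-33,30,0.04,-0.01,0.01,87],[-2,-32,30,0.03,-0.01,0.02,87],[-1,-30,32,0.04,-0.01,0.01,87],[-2,-29,33,0.04,-0.01,0.02,87],[-2,-28,34,0.04,-0.01,0.01,87]]'
python3 -m creep '[[-2,-27,36,0.03,-0.01,0.02,87],[-2,-25,36,0.04,-0.01,0.01,87]]'
python3 - <<'E'
from h import *
p,r,s=cur();print(s["joint_positions"].round(2))
d=get_image("wrist");cv2.imwrite("pics/w2.png",d["img"][:,:,::-1]);np.savez("w2.npz",**d)
E
```

```text
time: 2.4
position: [0.4274, 0.0047, 0.3869]
tool_rot: [1.026, 1.146, -0.55]
ft_force: [-0.6, -0.4, 0.2]
grip_width: 1.002
time: 2.9
position: [0.3836, -0.1615, 0.354]
tool_rot: [1.168, 1.051, -0.621]
ft_force: [0.7, 0.6, 0.6]
grip_width: 1.002
time: 3.1
position: [0.361, -0.2454, 0.3368]
tool_rot: [1.234, 1.0, -0.647]
ft_force: [1.5, -1.0, -0.2]
grip_width: 0.995
[ 0.44 -0.2   0.23  2.18 -0.42  0.9   1.17]
```

View pics/w2.png

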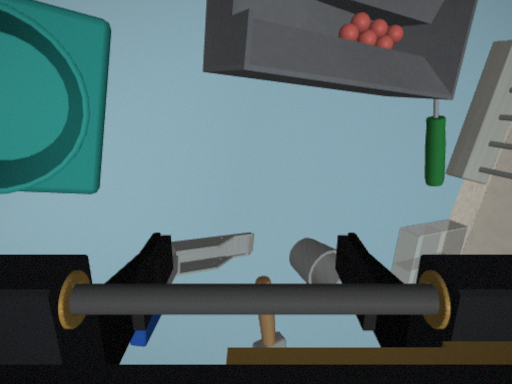

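Run:
```python
from h import *
p,r,s=cur();g=np.array([.4216,-.3126,.088]);T=toolR(.172);x=T.as_matrix()[:,0]
pre=g-.224*x;print(p,pre)
a,p1,r1=rowsto(p,r,pre,T,4,87);show(a)
d=get_image("wrist");print(proj(d,g), proj(d,[.5514,-.2896,.003]))
```

```text
[ 0.35860632 -0.25168365  0.33566732] [ 0.31125262 -0.33176916  0.28198969]
[[5,-21,16,0.02,-0.01,0.01,87],[4,-21,16,0.02,0,0.01,87],[5,-20,17,0.02,-0.01,0.01,87],[4,-20,17,0.03,0,0.02,87]]
[157.57031029 296.85847398] [257.72274957 234.09411974]
```

```bash
python3 -m creep '[[5,-21,16,0.02,-0.01,0.01,87],[4,-21,16,0.02,0,0.01,87],[5,-20,17,0.02,-0.01,0.01,87],[4,-20,17,0.03,0,0.02,87]]'
python3 - <<'E'
from h import *
p,r,s=cur();print(p,s["joint_positions"].round(2),(r.inv()*toolR(.172)).as_rotvec())
d=get_image("wrist");cv2.imwrite("pics/w3.png",d["img"][:,:,::-1]);np.savez("w3.npz",**d)
E
```

```text
time: 3.6
position: [0.3161, -0.3237, 0.2828]
tool_rot: [1.324, 0.931, -0.668]
ft_force: [-0.1, 0.8, 0.2]
grip_width: 0.998
[ 0.31611371 -0.3237108   0.28284931] [ 0.5  -0.08  0.41  2.2  -0.6   0.86  1.46] [ 0.00672011 -0.01262978 -0.00510165]
```

View pics/w3.png

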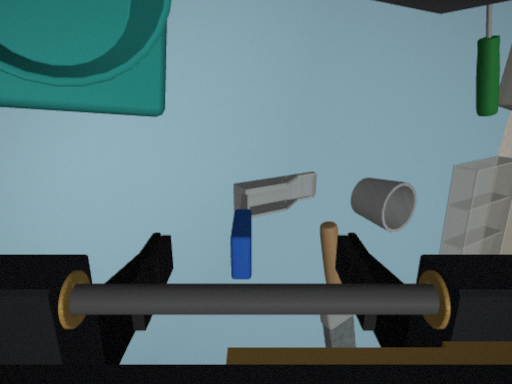

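Run:
```python
from h import *
im=cv2.imread("pics/w3.png");cv2.imwrite("pics/w3c.png",cv2.resize(im[150:290,215:345],None,fx=5,fy=5,interpolation=cv2.INTER_CUBIC)[:600*2][:,:])
d=np.load("w3.npz")
yaw=.172
S=scoopR(yaw).as_matrix();heel=np.array([.4635,-.3053,0])
for n,q in dict(noseL=(.093,.0135,0),noseR=(.093,-.0135,0),rimRL=(-.004,.0135,.0235),rimRR=(-.004,-.0135,.0235),rimFL=(.039,.0135,.0235),gtop=(-.055,0,.110)).items(): print(n,(proj(d,heel+S@q)-[215,150])*5+2)
```

```text
noseL [515.34784042  93.57898481]
noseR [507.45059931 217.33508926]
rimRL [165.62194265 178.43627324]
rimRR [165.16721306 327.72627625]
rimFL [371.50907072 148.55616434]
gtop [146.70803369 521.02237419]
```

View pics/w3c.png

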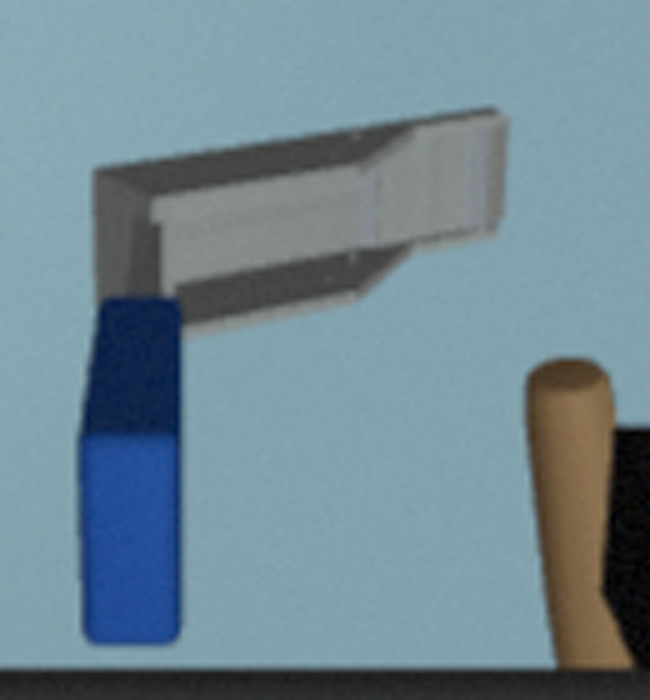

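Run:
```python
from h import *
from scipy.optimize import least_squares
d=np.load("w3.npz")
pts=[((.093,.0135,0),(500,107)),((.093,-.0135,0),(493,237)),((-.004,.0135,.0235),(150,195)),((-.004,.0135,0),(96,171)),((.039,.0135,.0235),(362,166)),((-.055,0,.110),(132,538))]
f=lambda v:np.concatenate([proj(d,np.array([v[0],v[1],0])+scoopR(v[2]).apply(q))-(np.array(u)-2)/5-[215,150] for q,u in pts])
o=least_squares(f,[.4635,-.305,.17]);print(o.x,o.fun.reshape(-1,2).round(1))
h=np.array([*o.x[:2],0]);T=toolR(o.x[2]);g=h+scoopR(o.x[2]).apply(GRIP);print("grip",g)
p,r,s=cur();x=T.as_matrix()[:,0]
print("offset in tool", r.inv().apply(g-p)*1000,(r.inv()*T).as_rotvec())
a,p1,r1=rowsto(p,r,g-.164*x,T,5,87,(1,3));show(a)
```

```text
[ 0.46159211 -0.30828927  0.16059662] [[ 1.2  1. ]
 [ 0.8 -0.3]
 [ 0.8 -0.1]
 [-0.9 -1.5]
 [-0.2  0.1]
 [-0.7  0.7]]
grip [ 0.419639   -0.31508532  0.0884    ]
offset in tool [219.83796556  -4.53220071   9.07053605] [ 0.01060518 -0.01539818 -0.0027344 ]
[[11.2,-0.8,1.3,0.002,-0.003,-0.001,87],[11.1,-0.8,1.3,0.002,-0.003,0,87],[11.2,-0.8,1.2,0.002,-0.003,-0.001,87],[11.2,-0.8,1.2,0.002,-0.003,0,87],[11.2,-0.8,1.2,0.003,-0.003,-0.001,87]]
```

```bash
python3 -m creep '[[11,-1,1,0.002,-0.003,0,87],[11,-1,1,0.002,-0.003,0,87],[11,-1,1,0.002,-0.003,0,87],[11,0,1,0.002,-0.003,0,87],[11,0,1.5,0.002,-0.003,0,87]]' 
python3 -m creep '[[0,0,0,0,0,0,60],[0,0,0,0,0,0,40]]'
python3 - <<'E'
from h import *
p,r,s=cur();print(p,s["joint_positions"].round(2),s["grip_width"]*87)
g=np.array([.420,-.3145,.0884]);print(r.inv().apply(g-p)*1000)
d=get_image("wrist");cv2.imwrite("pics/w4.png",d["img"][:,:,::-1])
E
```

```text
time: 4.15
position: [0.3426, -0.3238, 0.233]
tool_rot: [1.325, 0.918, -0.683]
ft_force: [0.3, 0.0, 0.3]
grip_width: 1.0
time: 4.35
position: [0.3418, -0.3244, 0.2335]
tool_rot: [1.326, 0.918, -0.684]
ft_force: [1.0, -0.2, 0.5]
grip_width: 0.898
[ 0.34181496 -0.32435988  0.23353582] [ 0.48  0.04  0.4   2.22 -0.72  0.75  1.55] 78.15783944949251
[165.04182391  -4.93300457   3.37435411]
```

View pics/w4.png

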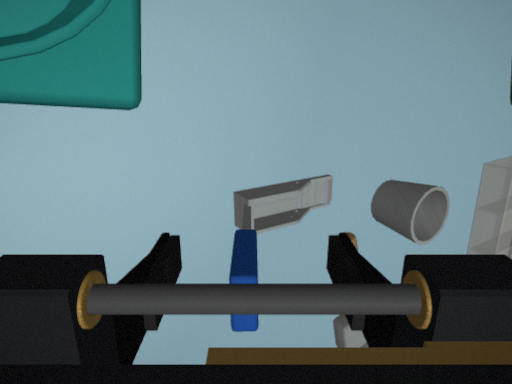

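```bash
python3 -m creep '[[1,-4,3,0.001,-0.001,0,40],[0,-0.5,0,0,0,0,25],[0,0,0,0,0,0,15],[0,0,0,0,0,0,8],[0,0,0,0,0,0,5]]' 50
python3 -m creep '[[0,0,0,0,0,0,0],[0,0,0,0,0,0,0],[0,0,0,0,0,0,0],[0,0,0,0,0,0,0],[0,0,0,0,0,0,0]]' 50
```

```text
time: 4.9
position: [0.3388, -0.3281, 0.2309]
tool_rot: [1.327, 0.916, -0.685]
ft_force: [0.4, -0.3, 0.6]
grip_width: 0.399
time: 5.4
position: [0.3388, -0.3281, 0.2307]
tool_rot: [1.327, 0.916, -0.685]
ft_force: [-0.3, 0.1, 0.1]
grip_width: 0.135
```

```bash
python3 -m creep '[[0,0,0,0,0,0,0],[0,0,0,0,0,0,0]]' 50
python3 - <<'E'
from h import *
p,r,s=cur();print(s["grip_width"]*87,s["ft_force"])
M=r.as_matrix();print(M.round(3)," grasp pt",p+.164*M[:,0])
# nominal scoop pose in hand: scoop frame axes from tool
d=get_image("wrist");cv2.imwrite("pics/w5.png",d["img"][:,:,::-1]);np.savez("w5.npz",**d)
E
```

```text
time: 5.6
position: [0.3388, -0.3281, 0.2307]
tool_rot: [1.327, 0.916, -0.685]
ft_force: [0.7, 0.5, 0.1]
grip_width: 0.137
11.879226739762629 [0.66308559 0.45800615 0.06375652]
[[ 0.497  0.852  0.165]
 [ 0.082  0.143 -0.986]
 [-0.864  0.503  0.001]]  grasp pt [ 0.42022864 -0.31457309  0.08904115]
```

View pics/w5.png

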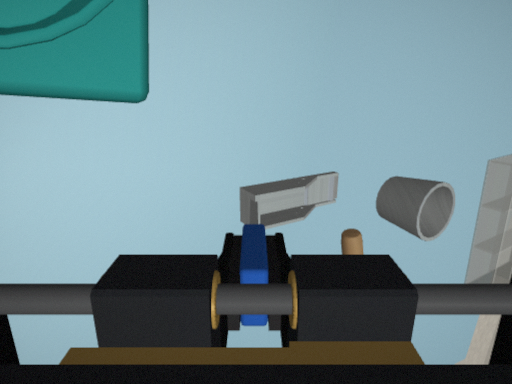

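Run:
```python
from h import *
im=cv2.imread("pics/w5.png");cv2.imwrite("pics/w5c.png",cv2.resize(im[160:240,230:350],None,fx=6,fy=6,interpolation=cv2.INTER_CUBIC))
d=np.load("w5.npz")
p,r,s=cur();M=r.as_matrix();yaw=np.arctan2(M[1,1],M[0,1]);print(yaw)
for b in(-.002,0,.002):
    g=p+M@[.1647,0,b];h=g-scoopR(yaw).apply(GRIP)
    print(b,h)
    for q in((.093,.0135,0),(.093,-.0135,0),(-.004,.0135,.0235),(-.004,.0135,0),(.039,.0135,.0235)):
        print((proj(d,h+scoopR(yaw).apply(q))-[230,160])*6+2.5)
```

```text
0.1658632335707956
-0.002 [ 4.62140738e-01 -3.05486206e-01  9.81267285e-06]
[650.66393553  46.21105138]
[636.8791157  222.69696691]
[158.82905946 183.72282398]
[ 61.33687625 135.39949982]
[459.20467428 133.07380716]
0 [ 4.62470400e-01 -3.07458849e-01  1.07618735e-05]
[649.61868842  59.61778269]
[635.8889747  235.39752481]
[158.76749035 200.59972179]
[ 61.51456415 151.08709283]
[458.42938216 148.68651815]
0.002 [ 4.62800062e-01 -3.09431493e-01  1.17110742e-05]
[648.57767189  72.97025104]
[634.90273449 248.0480473 ]
[158.70624143 217.38885481]
[ 61.69139932 166.69940139]
[457.65779162 164.22468733]
```

View pics/w5c.png

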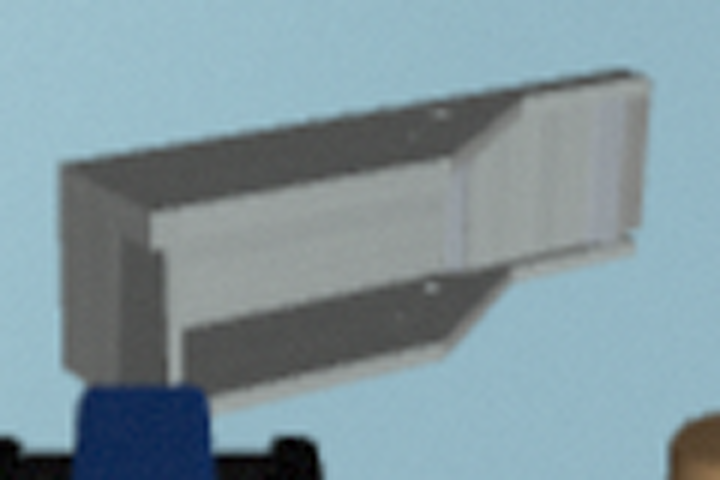

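```bash
cat >> h.py <<'E'
B0=np.array([.614,-.0365,0.]);BY=.167   # bin origin/yaw
def bw(x,y,z): return B0+R.from_euler('z',BY).apply([x,y,z])
_T0=R.from_rotvec([1.327,.916,-.685]);_p0=np.array([.3388,-.3281,.2307])
_S0=scoopR(.1659);_h0=_p0+_T0.apply([.1647,0,.0014])-_S0.apply(GRIP)
KR=_T0.inv()*_S0;Kp=_T0.inv().apply(_h0-_p0)
def scoop():
    p,r,s=cur();return p+r.apply(Kp),r*KR
def tcpfor(heel,S):
    r=S*KR.inv();return heel-r.apply(Kp),r
def inbin():
    h,S=scoop();q=R.from_euler('z',-BY).apply(h-B0);e=(R.from_euler('z',-BY)*S).as_euler('ZYX');return q,e
def report():
    q,e=inbin();s=monitor.get_state();print("t",round(s["time"],2),"heel bin mm",(q*1000).round(1),"yaw/pitch/roll",e.round(3),"F",s["ft_force"].round(1),"q",s["joint_positions"].round(2),"w",round(s["grip_width"]*87,1))
def plan(hb,pitch,n,dec=(1,3),w=0,yawoff=0.,w2=None):
    p,r,s=cur();h=bw(*(np.array(hb)/1000.));p1,r1=tcpfor(h,scoopR(BY+yawoff,pitch));a,pe,re=rowsto(p,r,p1,r1,n,w,dec);show(a);return a
E
python3 - <<'E'
from h import *
report()
print(scoop()[0])
plan((-143,-255,180),0.0,5,(0,2))
E
```

```text
t 5.65 heel bin mm [-194.5 -243.4   -0. ] yaw/pitch/roll [-0.001  0.    -0.   ] F [ 0.6  0.  -0. ] q [ 0.49  0.04  0.41  2.22 -0.73  0.75  1.57] w 11.8
[ 4.62662963e-01 -3.08859316e-01 -8.23172362e-06]
[[-26,27,2,0,0,0,0],[-26,27,3,0,0,0,0],[-26,27,2,0,0,0,0],[-26,27,2,0,0,0,0],[-26,27,3,0,0,0,0]]
```

```bash
python3 -m creep '[[-20,12,0,0,0,0,0],[-26,22,2,0,0,0,0],[-26,27,2,0,0,0,0],[-26,27,2,0,0,0,0],[-26,27,3,0,0,0,0]]' 50
python3 - <<'E'
from h import *
report()
plan((-143,-120,170),0.1,4,(0,2))
d=get_image("wrist");cv2.imwrite("pics/w6.png",d["img"][:,:,::-1]);np.savez("w6.npz",**d)
E
```

```text
time: 6.15
position: [0.3766, -0.3303, 0.3966]
tool_rot: [1.327, 0.918, -0.686]
ft_force: [1.0, -0.2, -0.8]
grip_width: 0.134
t 6.15 heel bin mm [-157.9 -251.6  165.7] yaw/pitch/roll [-0.001  0.002  0.001] F [ 1.  -0.2 -0.8] q [ 0.45 -0.11  0.35  1.98 -0.47  1.    1.18] w 11.6
[[1,10,-33,0,0,-0.02,0],[2,10,-33,0,0,-0.03,0],[1,11,-33,0,0,-0.02,0],[0,10,-33,0,0,-0.03,0]]
```

View pics/w6.png

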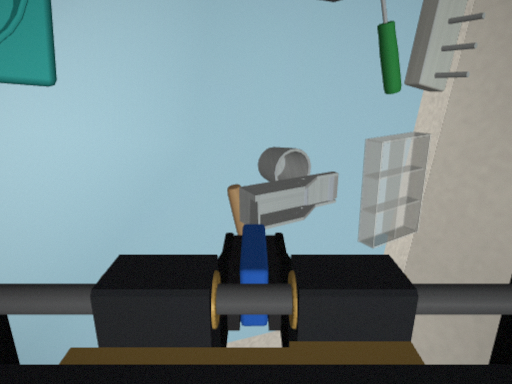

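```bash
python3 -m creep '[[1,10,-33,0,0,-0.02,0],[2,10,-33,0,0,-0.03,0],[1,11,-33,0,0,-0.02,0],[0,10,-33,0,0,-0.03,0]]' 50
python3 - <<'E'
from h import *
report()
d=get_image("wrist");cv2.imwrite("pics/w7.png",d["img"][:,:,::-1]);np.savez("w7.npz",**d)
E
```

```text
time: 6.6
position: [0.3921, -0.1927, 0.4108]
tool_rot: [1.287, 0.99, -0.764]
ft_force: [0.4, -0.0, -0.6]
grip_width: 0.137
t 6.6 heel bin mm [-143.7 -118.5  168.5] yaw/pitch/roll [-0.001  0.103  0.001] F [ 0.4 -0.  -0.6] q [ 0.39 -0.27  0.1   2.08 -0.27  1.01  0.76] w 11.9
```

View pics/w7.png

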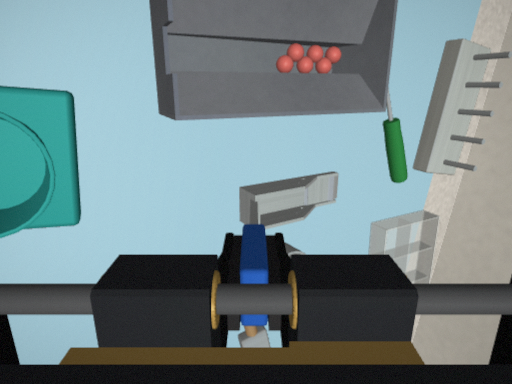

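Run:
```python
from h import *
im=cv2.imread("pics/w7.png");cv2.imwrite("pics/w7c.png",cv2.resize(im[0:130,145:405],None,fx=3,fy=3,interpolation=cv2.INTER_CUBIC))
d=np.load("w7.npz")
for q in((-.174,-.059,.088),(.067,-.059,.088),(-.170,-.0165,.05),(.0577,-.0165,.05),(-.170,.0165,.05),(.0577,.0165,.05),(.067,-.059,0),(-.174,-.059,0)):
    print(q,((proj(d,bw(*q))-[145,0])*3+1).round(0))
```

```text
(-0.174, -0.059, 0.088) [ 95. 349.]
(0.067, -0.059, 0.088) [723. 328.]
(-0.17, -0.0165, 0.05) [ 73. 200.]
(0.0577, -0.0165, 0.05) [646. 214.]
(-0.17, 0.0165, 0.05) [65. 84.]
(0.0577, 0.0165, 0.05) [654. 124.]
(0.067, -0.059, 0) [579. 317.]
(-0.174, -0.059, 0) [ 44. 331.]
```

View pics/w7c.png

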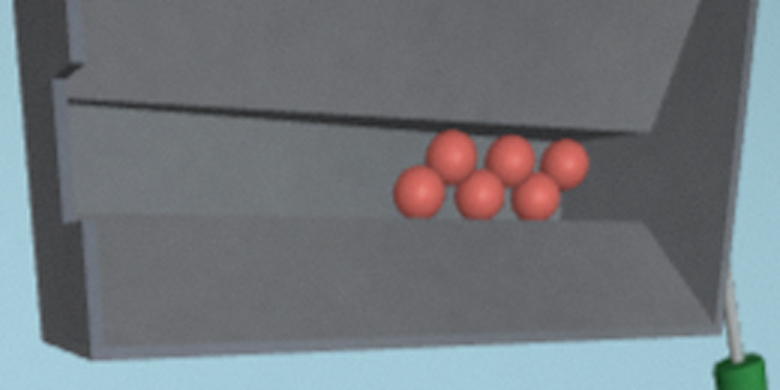

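Run:
```python
from h import *
from scipy.optimize import least_squares
d=np.load("w7.npz")
pts=[((-.174,-.059,.088),(92,358)),((.067,-.059,.088),(721,333)),((.0577,-.0165,.05),(642,221)),((.0577,.0165,.05),(650,133)),((-.17,-.0165,.05),(84,217)),((-.17,.0165,.05),(68,99)),((-.174,-.059,0),(43,342))]
def fit(pts):
    f=lambda v:np.concatenate([proj(d,np.array([v[0],v[1],0])+R.from_euler('z',v[2]).apply(q))-(np.array(u)-1)/3-[145,0] for q,u in pts])
    o=least_squares(f,[.614,-.036,.167]);print(o.x.round(4),o.fun.reshape(-1,2).round(1).tolist())
fit(pts);fit(pts[:4])
```

```text
[ 0.6146 -0.0397  0.1706] [[1.7, 1.4], [0.4, 0.9], [1.3, 0.2], [1.2, -0.2], [-3.3, -1.3], [-0.8, -0.4], [0.8, -0.2]]
[ 0.6132 -0.0393  0.1674] [[-0.1, 0.1], [-0.6, 0.6], [0.4, -0.1], [0.4, -0.6]]
```

```bash
sed -i 's/^B0=.*/B0=np.array([.6133,-.0393,0.]);BY=.168/' h.py
python3 - <<'E'
from h import *
report()
plan((-145,0,150),0.35,6,(0,2))
E
```

```text
t 6.65 heel bin mm [-140.6 -108.8  169.1] yaw/pitch/roll [0.007 0.104 0.003] F [ 1.   5.7 -1.5] q [ 0.39 -0.27  0.09  2.08 -0.27  1.01  0.75] w 11.3
[[4,9,-18,0,0,-0.04,0],[4,9,-19,0,0,-0.04,0],[4,9,-18,0,0,-0.04,0],[3,9,-18,0,0,-0.04,0],[3,9,-19,0,0,-0.05,0]]
[[3,10,-18,0.01,0,-0.04,0]]
```

```bash
python3 -m creep '[[4,9,-18,0,0,-0.04,0],[4,9,-19,0,0,-0.04,0],[4,9,-18,0,0,-0.04,0],[3,9,-18,0,0,-0.04,0],[3,9,-19,0,0,-0.05,0]]' 50
python3 -m creep '[[3,10,-18,0.01,0,-0.04,0],[0,0,0,0,0,0,0]]' 50
python3 - <<'E'
from h import *
report()
plan((-146,0,75),0.35,5)
d=get_image("wrist");cv2.imwrite("pics/w8.png",d["img"][:,:,::-1]);np.savez("w8.npz",**d)
E
```

```text
time: 7.15
position: [0.4249, -0.095, 0.4093]
tool_rot: [1.195, 1.137, -0.925]
ft_force: [-0.4, -0.3, -1.4]
grip_width: 0.136
time: 7.35
position: [0.4331, -0.0733, 0.4084]
tool_rot: [1.181, 1.164, -0.956]
ft_force: [0.2, -0.6, -2.8]
grip_width: 0.133
t 7.35 heel bin mm [-145.2   -4.1  148.5] yaw/pitch/roll [-0.005  0.352  0.004] F [ 0.2 -0.6 -2.8] q [ 0.32 -0.19 -0.16  1.99 -0.1   1.18  0.34] w 11.5
[[14.5,-2.9,-0.9,-0.001,0,0,0],[14.4,-2.8,-0.9,-0.002,-0.001,0.001,0],[14.5,-2.9,-1,-0.001,0,0,0],[14.4,-2.9,-0.9,-0.002,-0.001,0.001,0],[14.4,-2.9,-1,-0.001,0,0,0]]
```

View pics/w8.png

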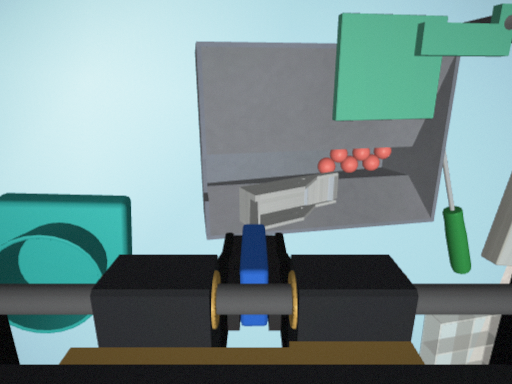

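Run:
```python
from h import *
im=cv2.imread("pics/w8.png");cv2.imwrite("pics/w8c.png",cv2.resize(im[0:245,190:470],None,fx=2.8,fy=2.8,interpolation=cv2.INTER_CUBIC)[:600])
d=np.load("w8.npz")
for n,q in dict(nrT=(-.174,-.059,.088),frT=(.067,-.059,.088),nlT=(-.174,.116,.088),tfr=(.0577,-.0165,.05),tfl=(.0577,.0165,.05),tnr=(-.170,-.0165,.05),tnl=(-.17,.0165,.05),p1=(-.072,.055,.13),p2=(.012,.055,.13),p3=(-.072,.13,.13)).items():
    print(n,((proj(d,bw(*q))-[190,0])*2.8+.9).round(0))
h,S=scoop()
for n,q in dict(noseL=(.093,.0135,0),noseR=(.093,-.0135,0),rimRL=(-.004,.0135,.0235)).items():print(n,((proj(d,h+S.apply(q))-[190,0])*2.8+.9).round(0))
```

```text
nrT [ 46. 670.]
frT [679. 620.]
nlT [ 17. 112.]
tfr [612. 490.]
tfl [623. 409.]
tnr [ 47. 520.]
tnl [ 43. 431.]
p1 [398. 334.]
p2 [666. 328.]
p3 [416.  38.]
noseL [412. 487.]
noseR [406. 569.]
rimRL [183. 555.]
```

View pics/w8c.png

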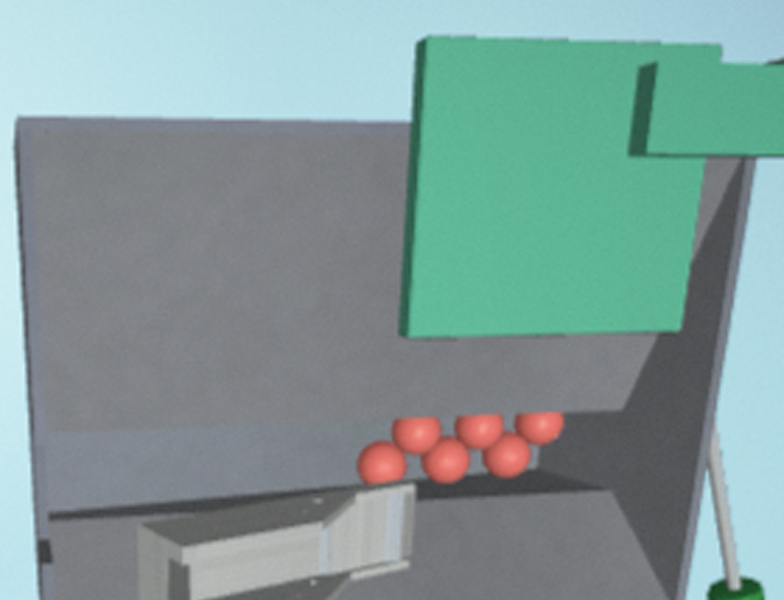

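```bash
python3 -m creep '[[14.5,-2.9,-1,0,0,0,0],[14.5,-2.9,-1,-0.002,0,0,0],[14.5,-2.9,-1,-0.002,0,0,0],[14.5,-2.9,-1,-0.002,0,0,0],[0,0,0,0,0,0,0]]' 50
python3 - <<'E'
from h import *
report()
plan((-148,0,58),0.35,2)
E
```

```text
time: 7.9
position: [0.4291, -0.0734, 0.3477]
tool_rot: [1.18, 1.164, -0.959]
ft_force: [-0.4, -0.4, -1.5]
grip_width: 0.135
t 7.9 heel bin mm [-149.8   -3.9   87.8] yaw/pitch/roll [-0.007  0.355  0.003] F [-0.4 -0.4 -1.5] q [ 0.31 -0.16 -0.17  2.09 -0.09  1.05  0.35] w 11.7
[[14.8,-2.3,-2.1,-0.004,-0.001,0.002,0],[14.8,-2.4,-2.1,-0.004,0,0.003,0]]
```

```bash
python3 -m creep '[[8,-2.4,-2.5,-0.004,0,0.002,0],[8,-2.4,-2.5,-0.004,0,0.003,0],[0,0,0,0,0,0,0]]' 50
python3 - <<'E'
from h import *
report()
plan((-149,0,58),0.35,3)
d=get_image("wrist");cv2.imwrite("pics/w9.png",d["img"][:,:,::-1]);np.savez("w9.npz",**d)
im=d["img"][:,:,::-1];cv2.imwrite("pics/w9c.png",cv2.resize(im[90:240,200:400],None,fx=4,fy=4,interpolation=cv2.INTER_CUBIC))
E
```

```text
time: 8.2
position: [0.4274, -0.0677, 0.3326]
tool_rot: [1.175, 1.161, -0.947]
ft_force: [-0.2, -1.3, -1.4]
grip_width: 0.139
t 8.2 heel bin mm [-148.3    1.5   73. ] yaw/pitch/roll [ 0.002  0.346 -0.001] F [-0.2 -1.3 -1.4] q [ 0.31 -0.15 -0.17  2.12 -0.09  1.01  0.35] w 12.1
[[4.9,-0.8,0.5,0.001,0,-0.001,0],[4.9,-0.8,0.6,0,0,-0.001,0],[4.9,-0.8,0.5,0.001,0,-0.002,0]]
```

View pics/w9c.png

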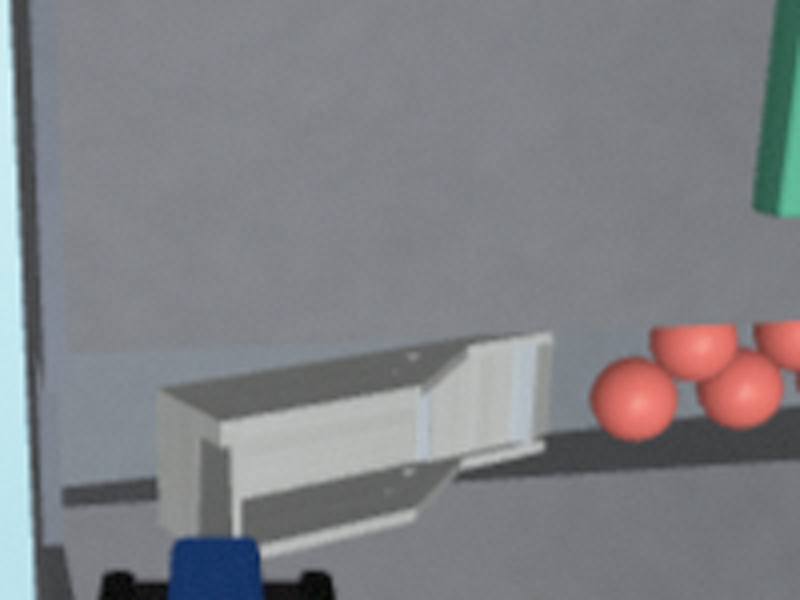

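```bash
python3 -m creep '[[5,-0.8,0.6,0,0,0,0],[5,-0.8,0.6,0,0,-0.002,0],[5,-0.8,0.5,0,0,-0.002,0],[0,0,0,0,0,0,0]]' 50
python3 - <<'E'
from h import *
report()
plan((-146,0,54),0.35,3)
E
```

```text
time: 8.65
position: [0.4283, -0.0693, 0.3173]
tool_rot: [1.173, 1.165, -0.951]
ft_force: [0.3, -0.1, -1.5]
grip_width: 0.135
t 8.65 heel bin mm [-149.     0.    57.5] yaw/pitch/roll [0.002 0.351 0.   ] F [ 0.3 -0.1 -1.5] q [ 0.31 -0.13 -0.17  2.13 -0.09  0.98  0.35] w 11.7
[[1.3,0.7,0,0.001,0,0,0],[1.4,0.6,-0.1,0,0,0.001,0],[1.3,0.7,0,0.001,0,0,0]]
```

```bash
python3 -m creep '[[2,0.4,0,0,0,0,0],[1.5,0.3,0,0,0,0,0],[0,0,0,0,0,0,0]]' 50
python3 -m creep '[[1,0.2,0,0,0,0,0],[0,0,0,0,0,0,0]]' 50
python3 -m creep '[[1,0.2,0,0,0,0,0],[0,0,0,0,0,0,0]]' 50
python3 - <<'E'
from h import *
report()
E
```

```text
time: 8.95
position: [0.4299, -0.069, 0.3149]
tool_rot: [1.174, 1.163, -0.949]
ft_force: [0.8, -0.3, -1.5]
grip_width: 0.134
time: 9.15
position: [0.4303, -0.069, 0.314]
tool_rot: [1.174, 1.163, -0.949]
ft_force: [-0.0, 0.2, -2.1]
grip_width: 0.136
time: 9.35
position: [0.4306, -0.0689, 0.313]
tool_rot: [1.174, 1.163, -0.949]
ft_force: [0.8, 0.7, -1.6]
grip_width: 0.135
t 9.35 heel bin mm [-146.2   -0.2   53.3] yaw/pitch/roll [ 0.002  0.35  -0.001] F [ 0.8  0.7 -1.6] q [ 0.31 -0.13 -0.18  2.13 -0.09  0.96  0.35] w 11.8
```

```bash
python3 -m creep '[[1,0.2,0,0,0,0,0],[0,0,0,0,0,0,0]]' 50
python3 -m creep '[[1,0.2,0,0,0,0,0],[0,0,0,0,0,0,0]]' 50
python3 - <<'E'
from h import *
report()
E
```

```text
time: 9.55
position: [0.431, -0.0688, 0.312]
tool_rot: [1.174, 1.163, -0.949]
ft_force: [0.2, -0.4, -1.8]
grip_width: 0.132
time: 9.75
position: [0.4316, -0.0688, 0.3115]
tool_rot: [1.174, 1.162, -0.949]
ft_force: [0.2, -0.2, 0.6]
grip_width: 0.14
t 9.75 heel bin mm [-144.9   -0.3   51.9] yaw/pitch/roll [ 0.002  0.349 -0.001] F [ 0.2 -0.2  0.6] q [ 0.31 -0.12 -0.18  2.13 -0.09  0.96  0.34] w 12.2
```

```bash
cat >> h.py <<'E'
def nosepath(way,dec=(1,3),w=0):
    """way: list of (nose x,y,z mm in bin, pitch); one row each; from current pose"""
    p,r,s=cur();out=[]
    for nx,ny,nz,ph in way:
        S=scoopR(BY,ph);h=bw(nx/1e3,ny/1e3,nz/1e3)-S.apply([.093,0,0])
        p1,r1=tcpfor(h,S);a,p,r=rowsto(p,r,p1,r1,1,w,dec);out+=a
    show(out);print("end tcp",p)
fl=lambda x:6+(50-x)*.1409
E
python3 - <<'E'
from h import *
xs=[-50,-40,-30,-20,-10,0,10,20,30,38,44]
phs=np.interp(xs,[-57,-10,46],[.35,.22,.14])
nosepath([(x,0,fl(x)-0.4,ph) for x,ph in zip(xs,phs)])
E
```

```text
[[3.1,1.8,-0.2,0.002,0,0.018,0],[5.5,1,0,0,0,0.028,0],[5.7,0.9,0,0,0,0.027,0],[6,0.8,0,0,0,0.028,0],[6.2,0.7,0,0,0.001,0.028,0]]
[[5.5,4.7,0,0,0,0.014,0],[5.6,4.6,0,0,0,0.014,0],[5.7,4.6,0,0,0,0.014,0],[5.8,4.5,0,0,0,0.015,0],[4.7,3.5,0,0,0,0.011,0]]
[[3.7,2.6,0,0,0,0.009,0]]
end tcp [ 0.47558405 -0.06116249  0.26582587]
```

```bash
python3 -m creep '[[3,1.8,-0.2,0.002,0,0.018,0],[5.5,1,0,0,0,0.028,0],[5.7,0.9,0,0,0,0.027,0],[6,0.8,0,0,0,0.028,0],[6.2,0.7,0,0,0,0.028,0]]' 50
python3 - <<'E'
from h import *
report();q,e=inbin();print("nose",q+R.from_euler('ZYX',e).apply([.093,0,0]))
d=get_image("wrist");im=d["img"][:,:,::-1];cv2.imwrite("pics/w10.png",cv2.resize(im[90:240,200:400],None,fx=4,fy=4,interpolation=cv2.INTER_CUBIC))
E
```

```text
time: 10.25
position: [0.4424, -0.0668, 0.2862]
tool_rot: [1.236, 1.072, -0.852]
ft_force: [-0.8, -0.2, -0.9]
grip_width: 0.132
t 10.25 heel bin mm [-1.007e+02 -1.000e-01  3.380e+01] yaw/pitch/roll [-0.     0.219 -0.   ] F [-0.8 -0.2 -0.9] q [ 0.3  -0.11 -0.17  2.19 -0.16  0.77  0.4 ] w 11.5
nose [-0.00994355 -0.00015196  0.01364295]
```

View pics/w10.png

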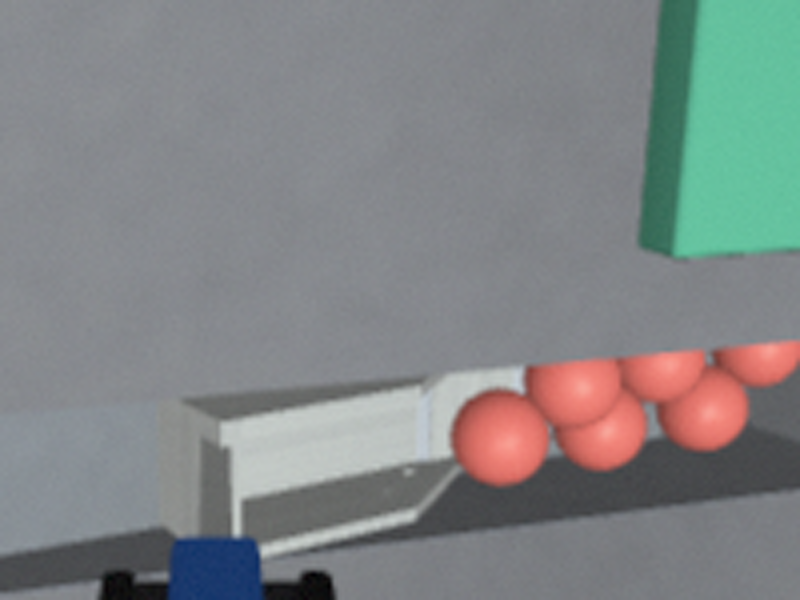

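```bash
python3 -m creep '[[5.5,4.7,0,0,0,0.014,0],[5.6,4.6,0,0,0,0.014,0],[5.7,4.6,0,0,0,0.014,0],[5.8,4.5,0,0,0,0.015,0],[4.7,3.5,0,0,0,0.011,0]]' 50
python3 - <<'E'
from h import *
report();q,e=inbin();print("nose",q+R.from_euler('ZYX',e).apply([.093,0,0]))
d=get_image("wrist");im=d["img"][:,:,::-1];cv2.imwrite("pics/w11.png",cv2.resize(im[90:240,200:400],None,fx=4,fy=4,interpolation=cv2.INTER_CUBIC))
E
```

```text
time: 10.8
position: [0.4723, -0.0616, 0.2679]
tool_rot: [1.265, 1.025, -0.799]
ft_force: [-5.3, -1.0, 5.5]
grip_width: 0.13
t 10.8 heel bin mm [-53.4   0.   21. ] yaw/pitch/roll [ 0.     0.151 -0.   ] F [-5.3 -1.   5.5] q [ 0.29 -0.04 -0.17  2.18 -0.18  0.65  0.41] w 11.3
nose [3.85927132e-02 2.69581830e-05 7.00146317e-03]
```

View pics/w11.png

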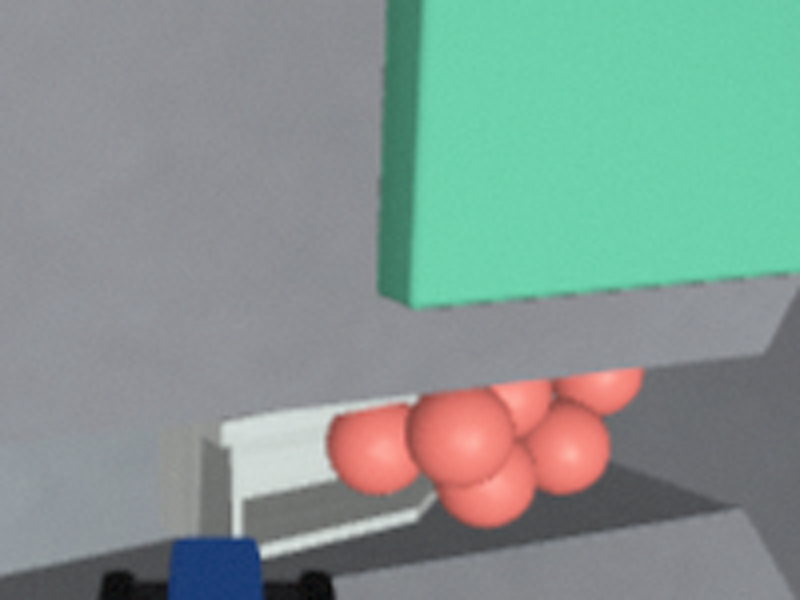

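Run:
```python
from h import *
nosepath([(43,0,fl(43)-0.6,.14),(47,0,fl(47)-.3,.13),(47,0,fl(47)-.3,.13)])
```

```text
[[2.7,0.2,0.1,0,0,0.01,0],[2.5,0.5,0,0,0,0.01,0],[0,0,0,0,0,0,0]]
end tcp [ 0.47531738 -0.0611963   0.26313658]
```

```bash
python3 -m creep '[[2.7,0.2,0.1,0,0,0.01,0],[2.5,0.5,0,0,0,0.01,0],[0,0,0,0,0,0,0]]' 50
python3 - <<'E'
from h import *
report();q,e=inbin();print("nose",q+R.from_euler('ZYX',e).apply([.093,0,0]))
d=get_image("wrist");im=d["img"][:,:,::-1];cv2.imwrite("pics/w12.png",cv2.resize(im[90:240,200:400],None,fx=4,fy=4,interpolation=cv2.INTER_CUBIC))
E
```

```text
time: 11.15
position: [0.4748, -0.0617, 0.2645]
tool_rot: [1.273, 1.009, -0.784]
ft_force: [-1.3, 0.5, 5.0]
grip_width: 0.134
t 11.15 heel bin mm [-45.7  -0.7  19.5] yaw/pitch/roll [-0.     0.13  -0.001] F [-1.3  0.5  5. ] q [ 0.29 -0.04 -0.17  2.19 -0.2   0.62  0.43] w 11.7
nose [ 0.04652359 -0.00075914  0.00748358]
```

View pics/w12.png

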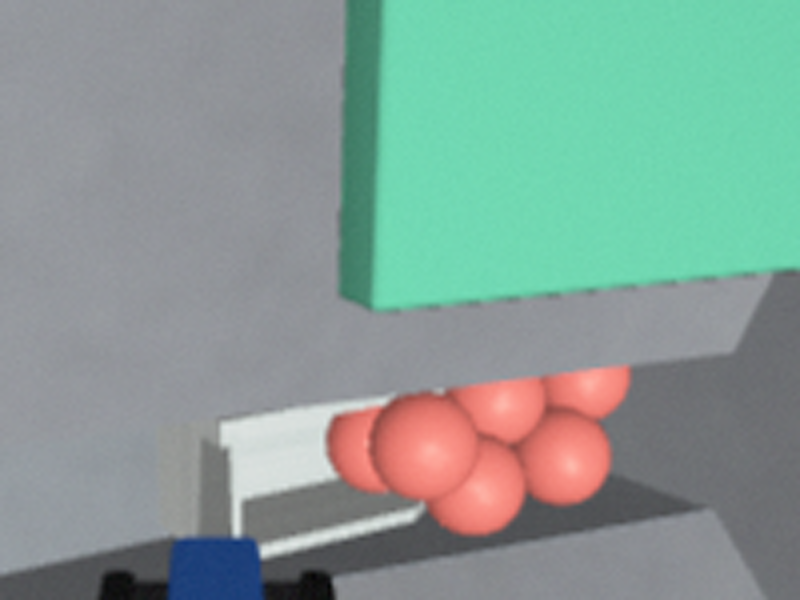

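Run:
```python
from h import *
nosepath([(47.5,0,11,.09),(48.5,0,15,.05),(49.5,0,20,.0),(50.5,0,25,-.05),(51.5,0,31,-.1)])
```

```text
[[0.3,-10,-0.4,0,0.001,0.04,0],[-0.1,-9.7,0,0,0,0.04,0],[0,-12.2,0,0,0,0.05,0],[0.2,-11.9,0,0,0,0.05,0],[-0.4,-11.3,0,0,0,0.05,0]]
end tcp [ 0.42682411 -0.06942009  0.23866665]
```

```bash
python3 -m creep '[[0.2,-10,-0.4,0,0,0.04,0],[-0.1,-9.7,0,0,0,0.04,0],[0,-12.2,0,0,0,0.05,0],[0,-11.9,0,0,0,0.05,0],[-0.4,-11.3,0,0,0,0.05,0]]' 50
python3 - <<'E'
from h import *
report();q,e=inbin();print("nose",q+R.from_euler('ZYX',e).apply([.093,0,0]))
d=get_image("wrist");im=d["img"][:,:,::-1];cv2.imwrite("pics/w13.png",cv2.resize(im[90:240,200:400],None,fx=4,fy=4,interpolation=cv2.INTER_CUBIC))
E
```

```text
time: 11.7
position: [0.425, -0.0693, 0.2373]
tool_rot: [1.361, 0.846, -0.607]
ft_force: [-0.5, 0.6, -1.7]
grip_width: 0.133
t 11.7 heel bin mm [-43.2   0.4  20.1] yaw/pitch/roll [ 0.    -0.098 -0.001] F [-0.5  0.6 -1.7] q [ 0.24 -0.15 -0.05  2.4  -0.64  0.36  0.9 ] w 11.5
nose [0.04937709 0.00038408 0.02917363]
```

View pics/w13.png

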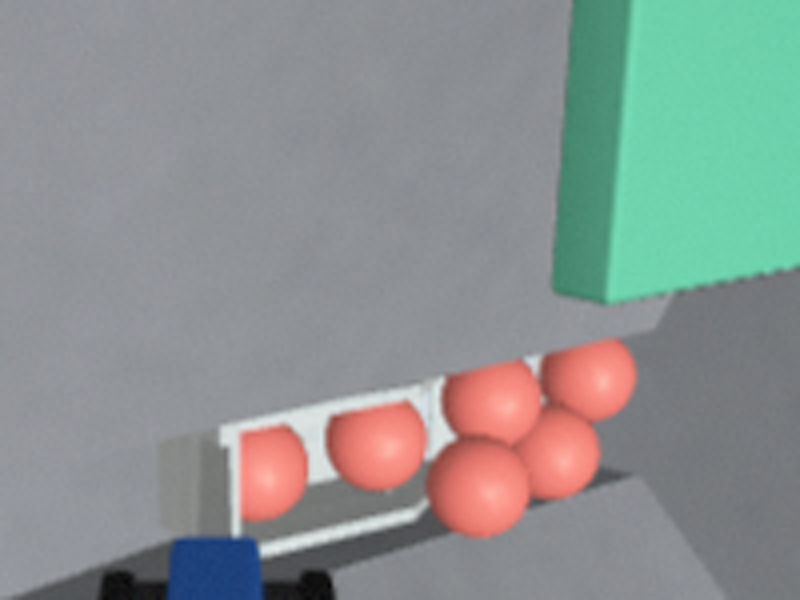

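```bash
python3 -m creep '[[-4,-7,0,0,0,0,0],[5,8.5,0,0,0,0,0],[-4,-7,1.5,0,0,0,0],[5,8,-2,0,0,0,0],[0,0,0.5,0,0,0,0]]' 50
python3 - <<'E'
from h import *
report();q,e=inbin();print("nose",q+R.from_euler('ZYX',e).apply([.093,0,0]))
d=get_image("wrist");im=d["img"][:,:,::-1];cv2.imwrite("pics/w14.png",cv2.resize(im[90:240,200:400],None,fx=4,fy=4,interpolation=cv2.INTER_CUBIC))
E
```

```text
time: 12.25
position: [0.4293, -0.0684, 0.2376]
tool_rot: [1.36, 0.848, -0.608]
ft_force: [0.4, 0.8, -2.9]
grip_width: 0.139
t 12.25 heel bin mm [-39.2   0.7  20. ] yaw/pitch/roll [ 0.001 -0.096 -0.   ] F [ 0.4  0.8 -2.9] q [ 0.24 -0.14 -0.06  2.39 -0.64  0.36  0.9 ] w 12.1
nose [0.05334326 0.00082885 0.02893643]
```

View pics/w14.png

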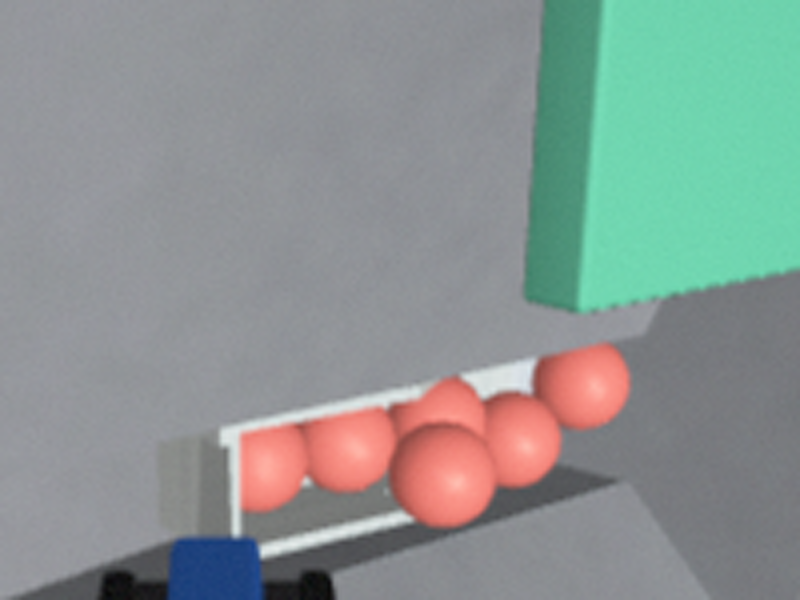

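Run:
```python
from h import *
plan((-40,0,62),-0.1,5)
```

```text
[[-6.9,4.7,0.1,0,0,0.001,0],[-6.9,4.7,0.1,0,0,0.001,0],[-6.9,4.7,0.1,0.001,0,0.001,0],[-6.9,4.7,0.1,0,0,0.001,0],[-6.9,4.7,0.1,0,-0.001,0,0]]
```

```bash
python3 -m creep '[[-6.9,4.7,0.1,0,0,0,0],[-6.9,4.7,0.1,0,0,0,0],[-6.9,4.7,0.1,0,0,0,0],[-6.9,4.7,0.1,0,0,0,0],[-6.9,4.7,0.1,0,0,0,0]]' 50
python3 - <<'E'
from h import *
report();q,e=inbin()
d=get_image("wrist");im=d["img"][:,:,::-1];cv2.imwrite("pics/w15.png",cv2.resize(im[90:240,200:400],None,fx=4,fy=4,interpolation=cv2.INTER_CUBIC))
plan((-60,0,80),-0.1,4)
E
```

```text
time: 12.8
position: [0.4279, -0.0694, 0.2803]
tool_rot: [1.361, 0.847, -0.608]
ft_force: [-0.0, 0.1, -2.7]
grip_width: 0.134
t 12.8 heel bin mm [-40.5  -0.3  63. ] yaw/pitch/roll [ 0.    -0.098 -0.001] F [-0.   0.1 -2.7] q [ 0.29 -0.22 -0.09  2.35 -0.53  0.46  0.77] w 11.7
[[-6.1,-2,-0.1,0,0,0,0],[-6.1,-1.9,-0.1,0,0.001,0,0],[-6.1,-2,-0.1,0,0,0,0],[-6.1,-1.9,-0.1,0.001,0,0,0]]
```

View pics/w15.png

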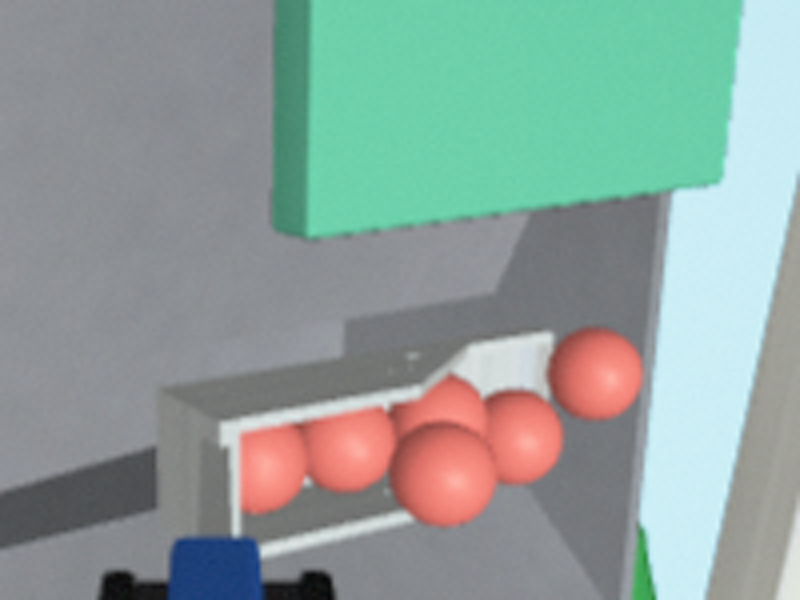

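```bash
python3 -m creep '[[-5,-4,0,0,0,0,0],[-6.1,-2,0,0,0,0,0],[-6.1,-1.5,0,0,0,-0.01,0],[-6,-1,0,0,0,-0.02,0]]' 50
python3 - <<'E'
from h import *
report();q,e=inbin()
d=get_image("wrist");im=d["img"][:,:,::-1];cv2.imwrite("pics/w16.png",cv2.resize(im[90:240,200:400],None,fx=4,fy=4,interpolation=cv2.INTER_CUBIC))
plan((-77,30,88),-0.04,5)
E
```

```text
time: 13.25
position: [0.407, -0.0728, 0.2934]
tool_rot: [1.35, 0.87, -0.633]
ft_force: [-0.8, -0.3, -3.1]
grip_width: 0.135
t 13.25 heel bin mm [-68.6  -0.1  71.5] yaw/pitch/roll [-0.    -0.066 -0.   ] F [-0.8 -0.3 -3.1] q [ 0.33 -0.28 -0.11  2.36 -0.47  0.55  0.73] w 11.7
[[-3.5,1.7,-6,0,0,-0.005,0],[-3.5,1.7,-6,0,0,-0.005,0],[-3.5,1.7,-6.1,0,0,-0.006,0],[-3.6,1.6,-6,0,0.001,-0.005,0],[-3.5,1.7,-6,0,0,-0.005,0]]
```

View pics/w16.png

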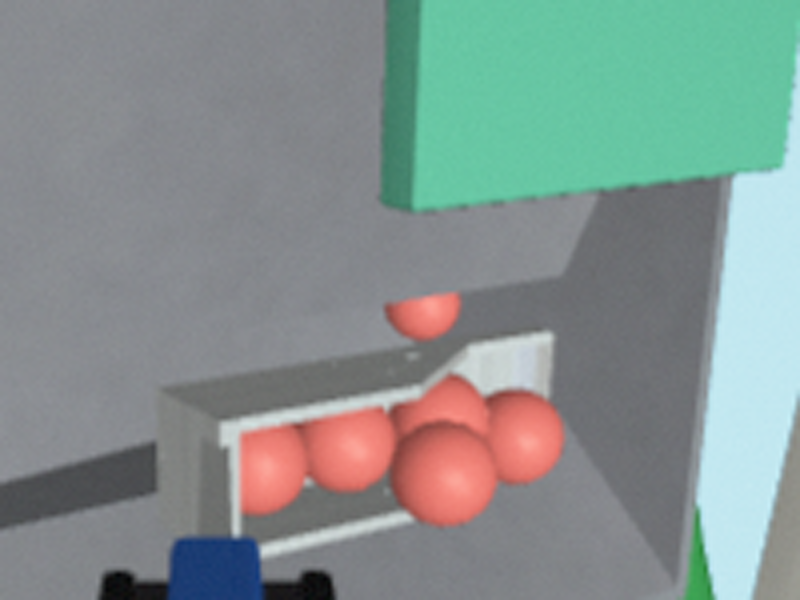

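Run:
```python
from h import *
plan((-77,30,86),0.0,6)
```

```text
[[-2.5,3,-5,0,0,-0.011,0],[-2.5,2.9,-5,0,0,-0.011,0],[-2.6,3,-5.1,0,0,-0.011,0],[-2.6,2.9,-5,0,0,-0.011,0],[-2.7,2.9,-5,0,0.001,-0.011,0]]
[[-2.6,2.8,-5,0,0,-0.011,0]]
```

```bash
python3 -m creep '[[-2.5,3,-5,0,0,-0.011,0],[-2.5,3,-5,0,0,-0.011,0],[-2.6,3,-5,0,0,-0.011,0],[-2.6,3,-5,0,0,-0.011,0],[-2.7,3,-5,0,0,-0.011,0]]' 50
python3 -m creep '[[-2.6,3,-5,0,0,-0.011,0],[0,0,0,0,0,0,0]]' 50
python3 - <<'E'
from h import *
report();q,e=inbin()
d=get_image("wrist");im=d["img"][:,:,::-1];cv2.imwrite("pics/w17.png",cv2.resize(im[90:240,200:400],None,fx=4,fy=4,interpolation=cv2.INTER_CUBIC))
plan((-77,44,103),0.0,4)
E
```

```text
time: 13.8
position: [0.4101, -0.0474, 0.3121]
tool_rot: [1.33, 0.909, -0.675]
ft_force: [-1.3, -0.2, -2.6]
grip_width: 0.135
time: 14.0
position: [0.412, -0.042, 0.3159]
tool_rot: [1.325, 0.917, -0.681]
ft_force: [0.4, 0.3, -2.7]
grip_width: 0.137
t 14.0 heel bin mm [-73.2  29.7  85.4] yaw/pitch/roll [ 0.002 -0.001 -0.   ] F [ 0.4  0.3 -2.7] q [ 0.3  -0.3  -0.18  2.31 -0.33  0.64  0.51] w 11.9
[[-4.3,1.6,-3.7,0,0,0,0],[-4.4,1.6,-3.7,0.001,0,-0.001,0],[-4.3,1.6,-3.6,0,0,0,0],[-4.3,1.5,-3.7,0,-0.001,0,0]]
```

View pics/w17.png

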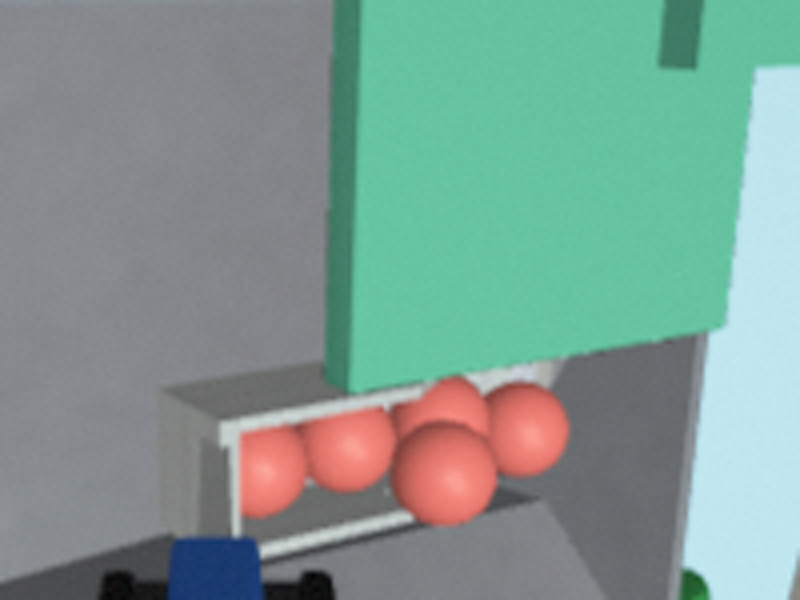

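```bash
python3 -m creep '[[-4.3,1.6,-3,0,0,-0.005,0],[-4.4,1.6,-3,0,0,-0.005,0],[-1,0,-3,0,0,-0.01,0],[0,0,0,0,0,0,0]]' 50
python3 - <<'E'
from h import *
report();print(monitor.get_state()["joint_positions"])
E
```

```text
time: 14.45
position: [0.414, -0.0346, 0.3234]
tool_rot: [1.317, 0.936, -0.699]
ft_force: [-0.1, -0.3, -3.3]
grip_width: 0.136
t 14.45 heel bin mm [-75.5  37.1  89.9] yaw/pitch/roll [0.002 0.023 0.002] F [-0.1 -0.3 -3.3] q [ 0.27 -0.3  -0.17  2.29 -0.29  0.68  0.45] w 11.8
[ 0.27293331 -0.30074822 -0.17124644  2.29002701 -0.28898008  0.67653443
  0.44872191]
```

Run:
```python
from h import *
plan((-77,45,103),0.06,4)
```

```text
[[-2.9,3.7,-2.1,0,-0.001,-0.009,0],[-3,3.7,-2.2,0.001,0,-0.01,0],[-3,3.6,-2.1,0,-0.001,-0.009,0],[-3,3.6,-2.2,0,0,-0.009,0]]
```

```bash
python3 -m creep '[[-2.9,3.7,-2.1,0,0,-0.01,0],[-3,3.7,-2.2,0,0,-0.01,0],[-3,3.6,-2.1,0,-0.001,-0.009,0],[-3,3.6,-2.2,0,0,-0.009,0],[0,0,0,0,0,0,0]]' 50
python3 - <<'E'
from h import *
report();print(monitor.get_state()["joint_positions"][1])
d=get_image("wrist");im=d["img"][:,:,::-1];np.savez("w18.npz",**d);cv2.imwrite("pics/w18.png",cv2.resize(im[90:240,200:400],None,fx=4,fy=4,interpolation=cv2.INTER_CUBIC))
plan((-77,45,106),0.06,1)
E
```

```text
time: 14.95
position: [0.4203, -0.025, 0.3416]
tool_rot: [1.302, 0.961, -0.728]
ft_force: [-0.1, -0.2, -1.5]
grip_width: 0.132
t 14.95 heel bin mm [-76.3  45.1 103.9] yaw/pitch/roll [0.001 0.059 0.   ] F [-0.1 -0.2 -1.5] q [ 0.28 -0.3  -0.21  2.24 -0.25  0.75  0.38] w 11.5
-0.2971592013370705
[[-2.5,1.1,-0.3,0.001,-0.001,0,0]]
```

View pics/w18.png

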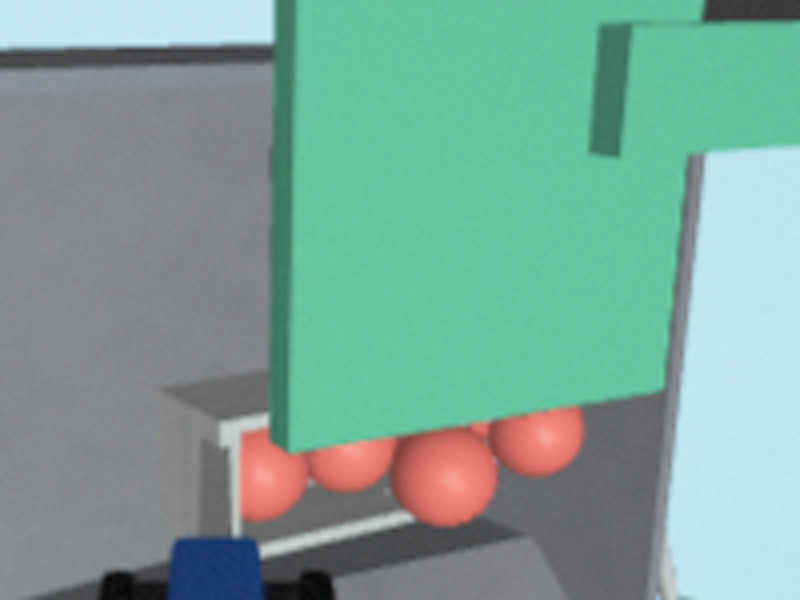

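```bash
python3 -m creep '[[-2,1.2,0,0,0,0,0],[0,0,0,0,0,0,0]]' 50
python3 - <<'E'
from h import *
report()
E
python3 -m creep '[[-2,1.2,0,0,0,0,0],[0,0,0,0,0,0,0]]' 50
python3 - <<'E'
from h import *
report()
E
```

```text
time: 15.2
position: [0.4198, -0.0255, 0.343]
tool_rot: [1.303, 0.961, -0.729]
ft_force: [-0.3, 0.3, -2.4]
grip_width: 0.137
t 15.2 heel bin mm [-77.2  44.7 105.1] yaw/pitch/roll [0.001 0.06  0.001] F [-0.3  0.3 -2.4] q [ 0.27 -0.3  -0.2   2.24 -0.24  0.75  0.38] w 11.9
time: 15.4
position: [0.4197, -0.0254, 0.3449]
tool_rot: [1.302, 0.963, -0.73]
ft_force: [0.0, -0.6, -3.3]
grip_width: 0.136
t 15.4 heel bin mm [-77.5  44.9 106.9] yaw/pitch/roll [0.001 0.062 0.001] F [ 0.  -0.6 -3.3] q [ 0.24 -0.3  -0.17  2.24 -0.23  0.76  0.37] w 11.9
```

```bash
python3 -m creep '[[-1.5,1,0,0,0,0,0],[0,0,0,0,0,0,0]]' 50
python3 - <<'E'
from h import *
report()
E
python3 -m creep '[[-1.5,1,0,0,0,0,0],[0,0,0,0,0,0,0]]' 50
python3 - <<'E'
from h import *
report()
d=get_image("wrist");im=d["img"][:,:,::-1];np.savez("w19.npz",**d);cv2.imwrite("pics/w19.png",cv2.resize(im[90:240,200:400],None,fx=4,fy=4,interpolation=cv2.INTER_CUBIC))
E
```

```text
time: 15.6
position: [0.4201, -0.0254, 0.3461]
tool_rot: [1.302, 0.964, -0.731]
ft_force: [-0.1, -0.4, -6.7]
grip_width: 0.13
t 15.6 heel bin mm [-77.5  45.  107.9] yaw/pitch/roll [0.001 0.063 0.001] F [-0.1 -0.4 -6.7] q [ 0.24 -0.3  -0.17  2.23 -0.23  0.76  0.36] w 11.3
time: 15.8
position: [0.4205, -0.0254, 0.3477]
tool_rot: [1.302, 0.965, -0.731]
ft_force: [-1.9, -0.3, -6.8]
grip_width: 0.135
t 15.8 heel bin mm [-77.3  45.  109.4] yaw/pitch/roll [0.001 0.064 0.002] F [-1.9 -0.3 -6.8] q [ 0.24 -0.3  -0.17  2.23 -0.22  0.77  0.36] w 11.7
```

View pics/w19.png

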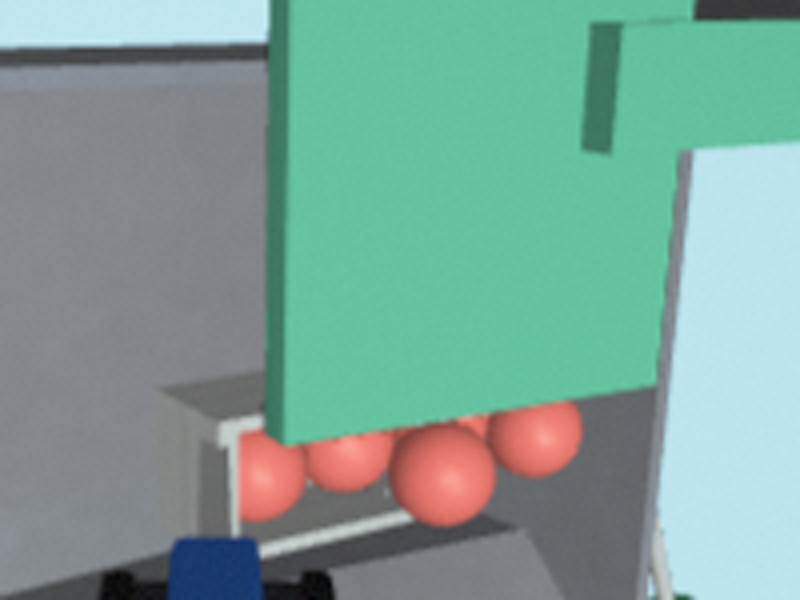

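Run:
```python
from h import *
plan((-76,73,110.3),0.07,8)
```

```text
[[0,0.4,-3.6,0,0,-0.001,0],[0,0.4,-3.5,0,0,0,0],[0,0.4,-3.6,0,-0.001,-0.001,0],[-0.1,0.4,-3.6,0,0,-0.001,0],[0,0.4,-3.5,0,0,-0.001,0]]
[[0,0.3,-3.6,0,0,0,0],[0,0.4,-3.6,0,-0.001,-0.001,0],[-0.1,0.4,-3.5,0,0,-0.001,0]]
```

```bash
python3 -m creep '[[0,0.4,-3.6,0,0,-0.001,0],[0,0.4,-3.6,0,0,-0.001,0],[0,0.4,-3.6,0,0,-0.001,0],[0,0.4,-3.6,0,0,-0.001,0]]' 50
python3 - <<'E'
from h import *
report()
d=get_image("wrist");im=d["img"][:,:,::-1];cv2.imwrite("pics/w20.png",cv2.resize(im[90:240,200:400],None,fx=4,fy=4,interpolation=cv2.INTER_CUBIC))
plan((-76,73,110.3),0.07,4)
E
```

```text
time: 16.25
position: [0.422, -0.0108, 0.3488]
tool_rot: [1.301, 0.966, -0.733]
ft_force: [-0.9, -2.8, -6.1]
grip_width: 0.133
t 16.25 heel bin mm [-73.9  59.  110.4] yaw/pitch/roll [0.001 0.066 0.001] F [-0.9 -2.8 -6.1] q [ 0.2  -0.3  -0.17  2.23 -0.2   0.76  0.31] w 11.6
[[-0.2,-0.3,-3.4,0,-0.001,-0.001,0],[-0.2,-0.2,-3.5,0,0,-0.001,0],[-0.2,-0.3,-3.4,0.001,-0.001,-0.001,0],[-0.3,-0.2,-3.4,0,0,-0.001,0]]
```

View pics/w20.png

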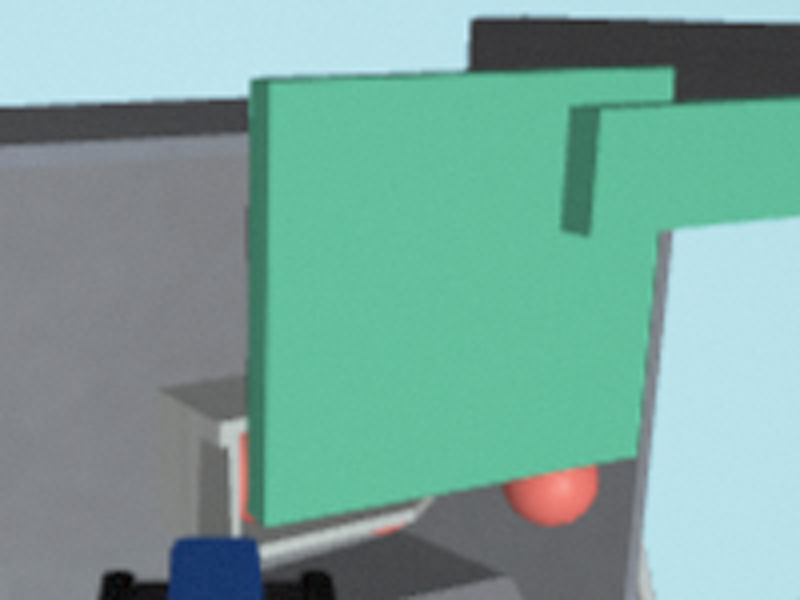

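```bash
python3 -m creep '[[-0.2,-0.3,-3.5,0,0,-0.002,0],[-0.2,-0.3,-3.5,0,0,-0.002,0],[-0.2,-0.3,-3.5,0,0,-0.002,0],[-0.2,-0.2,-3.5,0,0,-0.002,0],[0,0,0,0,0,0,0]]' 50
python3 - <<'E'
from h import *
report()
d=get_image("wrist");im=d["img"][:,:,::-1];cv2.imwrite("pics/w21.png",cv2.resize(im[90:240,200:400],None,fx=4,fy=4,interpolation=cv2.INTER_CUBIC))
d=get_image("top");im=d["img"][:,:,::-1];cv2.imwrite("pics/t21.png",cv2.resize(im[120:250,200:320],None,fx=4,fy=4,interpolation=cv2.INTER_CUBIC))
E
```

```text
time: 16.8
position: [0.4211, 0.003, 0.3483]
tool_rot: [1.297, 0.974, -0.739]
ft_force: [-0.8, -0.3, -6.2]
grip_width: 0.135
t 16.8 heel bin mm [-74.7  73.2 108.8] yaw/pitch/roll [0.002 0.076 0.002] F [-0.8 -0.3 -6.2] q [ 0.15 -0.3  -0.17  2.23 -0.17  0.77  0.25] w 11.7
```

View pics/w21.png

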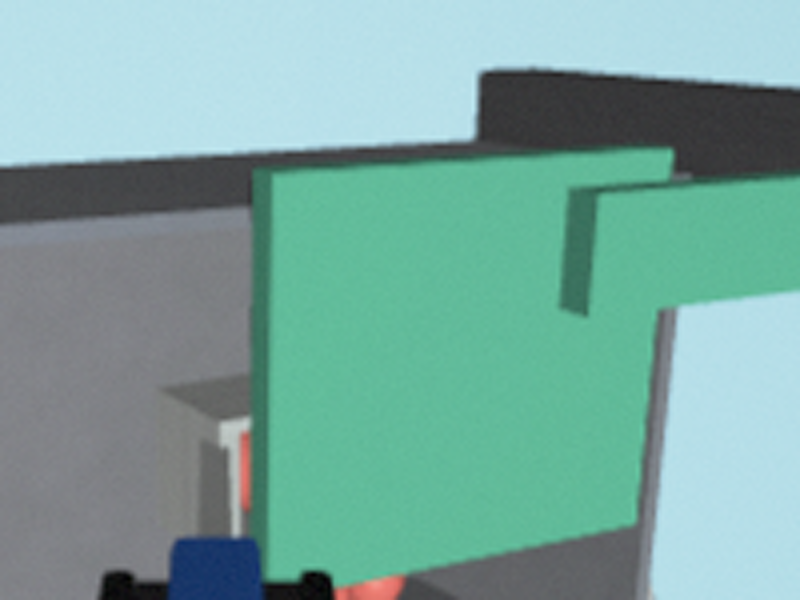

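View pics/t21.png

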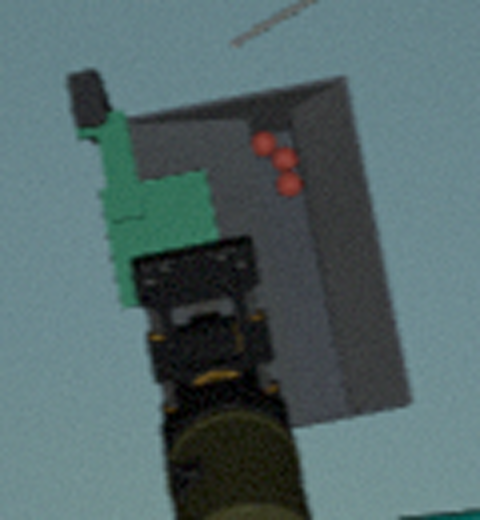

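```bash
python3 -m creep '[[-0.6,0.3,0,0,0,0,0],[0,0,0,0,0,0,0],[0,0,0,0,0,0,0]]' 50
python3 - <<'E'
from h import *
report()
plan((-74,74,97.5),0.02,5)
E
```

```text
time: 17.2
position: [0.4211, 0.0027, 0.3489]
tool_rot: [1.297, 0.974, -0.74]
ft_force: [-0.4, 3.0, -6.5]
grip_width: 0.134
t 17.2 heel bin mm [-74.8  72.9 109.3] yaw/pitch/roll [0.002 0.076 0.003] F [-0.4  3.  -6.5] q [ 0.14 -0.3  -0.16  2.23 -0.16  0.77  0.24] w 11.7
[[2.2,-3.8,-0.4,0,-0.001,0.011,0],[2.2,-3.9,-0.4,0,0,0.011,0],[2.1,-3.8,-0.3,0,-0.001,0.011,0],[2,-3.9,-0.4,0,0,0.012,0],[2.1,-3.9,-0.4,0,-0.001,0.011,0]]
```

```bash
python3 -m creep '[[2.2,-3,-0.3,0,0,0.01,0],[2.2,-3.5,-0.3,0,0,0.01,0],[2.1,-3.5,-0.3,0,-0.001,0.01,0],[2,-3.5,-0.3,0,0,0.01,0],[1.5,-2,0,0,0,0.005,0]]' 50
python3 - <<'E'
from h import *
report()
plan((-74,140,98),0.02,10)
E
```

```text
time: 17.7
position: [0.419, 0.0014, 0.3305]
tool_rot: [1.314, 0.943, -0.708]
ft_force: [-0.2, 0.3, -2.5]
grip_width: 0.132
t 17.7 heel bin mm [-67.2  71.7  95.7] yaw/pitch/roll [0.001 0.034 0.002] F [-0.2  0.3 -2.5] q [ 0.15 -0.3  -0.16  2.27 -0.19  0.68  0.27] w 11.5
[[-0.5,-0.9,-6.9,0,0,0.001,0],[-0.5,-0.8,-6.9,0,0,0.002,0],[-0.6,-0.9,-6.9,0,-0.001,0.001,0],[-0.5,-0.8,-6.9,0,0,0.002,0],[-0.5,-0.9,-6.8,0,0,0.001,0]]
[[-0.6,-0.9,-6.9,0,0,0.001,0],[-0.5,-0.8,-6.9,0,-0.001,0.002,0],[-0.6,-0.9,-6.9,0,0,0.001,0],[-0.5,-0.8,-6.9,0,0,0.002,0],[-0.5,-0.9,-6.9,0,0,0.001,0]]
```

Run:
```python
from h import *
plan((-68,141,98.5),0.02,10)
```

```text
[[-0.3,-0.3,-7,0,0,0.001,0],[-0.3,-0.3,-7,0,0,0.002,0],[-0.2,-0.3,-7,0,-0.001,0.001,0],[-0.3,-0.3,-7,0,0,0.002,0],[-0.3,-0.3,-6.9,0,0,0.001,0]]
[[-0.3,-0.3,-7,0,0,0.001,0],[-0.3,-0.4,-7,0,-0.001,0.002,0],[-0.3,-0.3,-7,0,0,0.001,0],[-0.3,-0.3,-7,0,0,0.002,0],[-0.3,-0.3,-7,0,0,0.001,0]]
```

```bash
python3 -m creep '[[-1,0,-5,0,0,0.001,0],[-0.8,0,-7,0,0,0.002,0],[-0.2,-0.3,-7,0,-0.001,0.001,0],[-0.3,-0.3,-6,0,0,0.002,0],[0,0,-3,0,0,0.001,0]]' 50
python3 - <<'E'
from h import *
report()
plan((-66,141,99),0.02,7)
E
```

```text
time: 18.2
position: [0.4186, 0.0294, 0.3294]
tool_rot: [1.313, 0.945, -0.708]
ft_force: [-2.4, -2.1, -3.4]
grip_width: 0.136
t 18.2 heel bin mm [-63.1  99.6  94.5] yaw/pitch/roll [0.003 0.035 0.002] F [-2.4 -2.1 -3.4] q [ 0.08 -0.3  -0.17  2.28 -0.14  0.67  0.16] w 11.9
[[-0.8,-0.6,-6,0,0,0.002,0],[-0.7,-0.6,-6.1,0,-0.001,0.002,0],[-0.8,-0.6,-6,0.001,0,0.002,0],[-0.8,-0.6,-6,0,-0.001,0.002,0],[-0.7,-0.6,-6,0,0,0.002,0]]
[[-0.8,-0.6,-6.1,0,0,0.003,0],[-0.8,-0.6,-6,0,-0.001,0.002,0]]
```

Run:
```python
from h import *
d=get_image("top");report()
for uv in((70/4+200,72/4+120),(100/4+200,70/4+120),(105/4+200,130/4+120)):
    P=onz(d,*uv,.177);print(R.from_euler('z',-BY).apply(P-B0))
im=d["img"][:,:,::-1];cv2.imwrite("pics/t22.png",cv2.resize(im[120:250,200:320],None,fx=4,fy=4,interpolation=cv2.INTER_CUBIC))
e=get_image("side");im=e["img"][:,:,::-1];cv2.imwrite("pics/s22.png",cv2.resize(im[110:230,190:320],None,fx=5,fy=5,interpolation=cv2.INTER_CUBIC))
plan((-58,105,99),0.02,3)
```

```text
t 18.25 heel bin mm [-63.1 100.   94.4] yaw/pitch/roll [0.003 0.035 0.002] F [-2.6 -0.2 -4.7] q [ 0.08 -0.3  -0.17  2.28 -0.14  0.67  0.16] w 12.0
[0.08953487 0.13387214 0.177     ]
[0.0868791  0.11359838 0.177     ]
[0.04565695 0.11794777 0.177     ]
[[-0.6,0.9,-2,0,-0.001,0.005,0],[-0.5,1,-2,0.001,-0.001,0.005,0],[-0.6,0.9,-2,0,-0.002,0.005,0]]
```

View pics/s22.png

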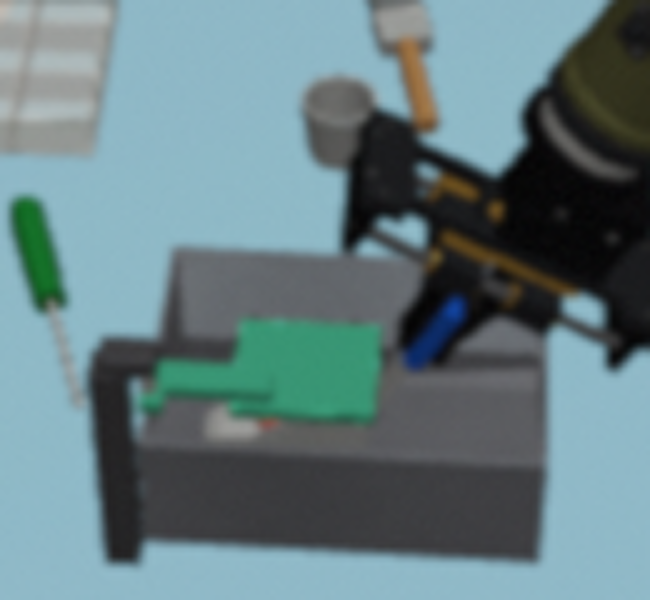

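Run:
```python
from h import *
plan((-66,97,95.5),0.06,2)
plan((-67,80,95),0.07,4)
```

```text
[[-1,2.3,1,0.001,-0.002,-0.013,0],[-1.1,2.3,1,0,-0.002,-0.012,0]]
[[-0.5,1.5,4.7,0,-0.001,-0.009,0],[-0.5,1.5,4.8,0.001,-0.001,-0.009,0],[-0.5,1.6,4.7,0,-0.001,-0.008,0],[-0.5,1.5,4.8,0,-0.001,-0.009,0]]
```

```bash
python3 -m creep '[[-1,2,1,0,-0.001,-0.013,0],[-0.8,2,3,0,-0.001,-0.012,0],[-0.5,1.5,5,0,-0.001,-0.009,0],[0,1,5,0,0,-0.005,0]]' 50
python3 - <<'E'
from h import *
report()
plan((-67,60,88),0.06,5)
E
```

```text
time: 18.7
position: [0.4267, 0.0153, 0.3357]
tool_rot: [1.298, 0.967, -0.738]
ft_force: [-0.7, 0.2, -3.2]
grip_width: 0.134
t 18.7 heel bin mm [-65.9  83.3  96.8] yaw/pitch/roll [-0.     0.07  -0.001] F [-0.7  0.2 -3.2] q [ 0.09 -0.28 -0.15  2.24 -0.13  0.72  0.18] w 11.7
[[1.5,-1.5,4.7,0,0,0.002,0],[1.4,-1.6,4.7,0,0,0.002,0],[1.5,-1.5,4.7,0,0,0.002,0],[1.5,-1.5,4.7,0,0.001,0.002,0],[1.4,-1.6,4.7,0,0,0.002,0]]
```

Run:
```python
from h import *
plan((-67,28,90),0.06,9)
```

```text
[[0.6,-0.7,6.2,0,0,0.001,0],[0.6,-0.8,6.1,0,0,0.001,0],[0.7,-0.7,6.2,0,0,0.001,0],[0.6,-0.8,6.2,0,0,0.002,0],[0.6,-0.8,6.1,0,0,0.001,0]]
[[0.6,-0.7,6.2,0,0.001,0.001,0],[0.6,-0.8,6.2,0,0,0.001,0],[0.7,-0.7,6.2,0,0,0.001,0],[0.6,-0.8,6.1,0,0,0.001,0]]
```

```bash
python3 -m creep '[[4.2,-2.5,3,0,0,0,0],[3,-2,5,0,0,0,0],[2.5,-1.7,6,0,0,0,0],[0,-0.5,5,0,0,0,0]]' 50
python3 - <<'E'
from h import *
report()
plan((-68,28,86),0.06,7)
E
```

```text
time: 19.1
position: [0.4275, -0.004, 0.323]
tool_rot: [1.298, 0.968, -0.739]
ft_force: [-0.8, 0.1, -2.2]
grip_width: 0.136
t 19.1 heel bin mm [-68.6  64.2  83.9] yaw/pitch/roll [-0.001  0.072 -0.   ] F [-0.8  0.1 -2.2] q [ 0.1  -0.26 -0.11  2.25 -0.15  0.7   0.25] w 11.9
[[-0.2,-0.2,5.2,0,0,0.002,0],[-0.3,-0.2,5.2,0,0,0.001,0],[-0.2,-0.3,5.2,0,0,0.002,0],[-0.2,-0.2,5.2,0,0,0.002,0],[-0.3,-0.2,5.2,0,0.001,0.001,0]]
[[-0.2,-0.2,5.2,0,0,0.002,0],[-0.2,-0.3,5.2,0,0,0.002,0]]
```

```bash
python3 -m creep '[[-0.2,-0.2,5.5,0,0,0.002,0],[-0.3,-0.2,6,0,0,0.002,0],[-0.2,-0.3,6,0,0,0.002,0],[-0.2,-0.2,6,0,0,0.002,0],[-0.3,-0.2,6,0,0,0,0]]' 50
python3 -m creep '[[-0.2,-0.2,6,0,0,0.002,0],[-0.3,-0.2,5,0,0,0.002,0],[0,0,0,0,0,0,0]]' 50
python3 - <<'E'
from h import *
report()
d=get_image("wrist");im=d["img"][:,:,::-1];cv2.imwrite("pics/w23.png",cv2.resize(im[90:240,200:400],None,fx=4,fy=4,interpolation=cv2.INTER_CUBIC))
plan((-40,-20,120),0.04,8)
E
```

```text
time: 19.6
position: [0.4311, -0.0331, 0.3242]
tool_rot: [1.301, 0.962, -0.732]
ft_force: [0.7, -0.1, -1.4]
grip_width: 0.135
time: 19.9
position: [0.4324, -0.0443, 0.3244]
tool_rot: [1.303, 0.958, -0.73]
ft_force: [0.5, -0.0, -1.7]
grip_width: 0.135
t 19.9 heel bin mm [-67.6  23.6  86.8] yaw/pitch/roll [-0.001  0.059 -0.   ] F [ 0.5 -0.  -1.7] q [ 0.11 -0.25 -0.02  2.24 -0.19  0.7   0.38] w 11.7
[[-2.2,4.3,5.5,0,0,0.002,0],[-2.1,4.4,5.6,0,0,0.003,0],[-2.2,4.3,5.5,0,0,0.002,0],[-2.1,4.4,5.6,0,0,0.003,0],[-2.1,4.3,5.5,0,0,0.002,0]]
[[-2.1,4.4,5.6,0,0,0.002,0],[-2.1,4.3,5.5,0,0.001,0.003,0],[-2.1,4.4,5.5,0,0,0.002,0]]
```

View pics/w23.png

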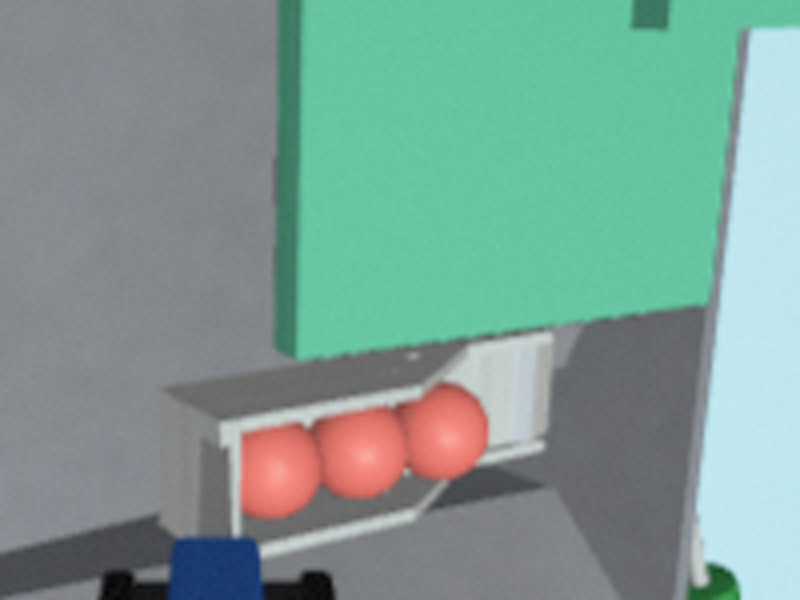

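```bash
python3 -m creep '[[-2,3,5,0,0,0.002,0],[-2.1,4.4,5.5,0,0,0.003,0],[-2.2,4.3,5.5,0,0,0.002,0],[-2.1,4.4,5.5,0,0,0.003,0],[-2.1,4.4,5.5,0,0,0.002,0]]' 50
python3 -m creep '[[-2.2,5,6,0,0,0.002,0],[-2.2,5,6,0,0,0.002,0],[-2.2,5,6,0,0,0.002,0],[-2.2,5,6,0,0,0.002,0]]' 50
python3 - <<'E'
from h import *
report()
p,r,s=cur();h,S=scoop();print(h)
h1=np.array([.59,-.09,.19]);p1,r1=tcpfor(h1,scoopR(.75,.03));a,pe,re=rowsto(p,r,p1,r1,8,0,(1,3));show(a)
print(pe)
h1=np.array([.56,-.03,.20]);p1,r1=tcpfor(h1,scoopR(1.7,.03));a,pe,re=rowsto(pe,re,p1,r1,13,0,(1,3));show(a);print(pe)
E
```

```text
time: 20.45
position: [0.4505, -0.0684, 0.3436]
tool_rot: [1.307, 0.95, -0.72]
ft_force: [0.3, -0.1, -2.1]
grip_width: 0.129
time: 20.85
position: [0.4679, -0.0897, 0.3606]
tool_rot: [1.31, 0.945, -0.714]
ft_force: [-0.2, 0.5, -2.3]
grip_width: 0.131
t 20.85 heel bin mm [-35.4 -27.  125.2] yaw/pitch/roll [-0.     0.039 -0.001] F [-0.2  0.5 -2.3] q [ 0.13 -0.18  0.06  2.12 -0.23  0.76  0.49] w 11.4
[ 0.58289417 -0.07185729  0.12518715]
[[-5.8,6,10.6,-0.064,0.035,0.001,0],[-6.2,5.3,10.7,-0.064,0.034,0.001,0],[-6.6,4.7,10.9,-0.064,0.035,0.001,0],[-6.9,4,10.8,-0.064,0.034,0.001,0],[-7.3,3.2,10.9,-0.064,0.035,0.002,0]]
[[-7.6,2.6,10.8,-0.064,0.034,0.001,0],[-8.1,1.9,10.7,-0.064,0.035,0.001,0],[-8.3,1.3,10.4,-0.064,0.034,0.001,0]]
[ 0.50228961 -0.16964531  0.42429315]
[[1.8,4.9,2.5,-0.064,0.035,0,0],[1.7,4.8,2.9,-0.064,0.035,0,0],[1.6,4.5,3.2,-0.065,0.035,0,0],[1.5,4.3,3.6,-0.064,0.035,0,0],[1.3,4.1,3.9,-0.064,0.035,0,0]]
[[1.2,3.8,4.2,-0.064,0.035,0,0],[1.1,3.6,4.5,-0.065,0.034,0,0],[0.9,3.3,4.7,-0.064,0.035,0,0],[0.7,2.9,5,-0.064,0.035,0,0],[0.5,2.6,5.1,-0.064,0.035,0,0]]
[[0.4,2.3,5.3,-0.064,0.035,0,0],[0.2,1.9,5.5,-0.065,0.035,0,0],[-0.1,1.6,5.6,-0.064,0.035,0,0]]
[ 0.57381553 -0.14773269  0.43436675]
```

```bash
python3 -m creep '[[-5,4,8,-0.04,0.02,0.001,0],[-6.2,5.3,10.7,-0.064,0.034,0.001,0],[-6.6,4.7,10.9,-0.064,0.035,0.001,0],[-6.9,4,10.8,-0.064,0.034,0.001,0],[-7.3,3.2,10.9,-0.064,0.035,0.002,0]]' 50
python3 -m creep '[[-7.6,2.6,10.8,-0.064,0.034,0.001,0],[-8.1,1.9,10.7,-0.064,0.035,0.001,0],[-8.3,1.3,10.4,-0.064,0.034,0.001,0]]' 50
python3 - <<'E'
from h import *
report()
p,r,s=cur();h,S=scoop();print(h,S.as_euler('ZYX'))
h1=np.array([.56,-.03,.20]);p1,r1=tcpfor(h1,scoopR(1.7,.03));a,pe,re=rowsto(p,r,p1,r1,14,0,(1,3));show(a);print(pe)
E
```

```text
time: 21.35
position: [0.4864, -0.1381, 0.3991]
tool_rot: [1.115, 1.128, -0.447]
ft_force: [-0.1, -0.3, -2.5]
grip_width: 0.132
time: 21.65
position: [0.4985, -0.1685, 0.423]
tool_rot: [0.98, 1.232, -0.275]
ft_force: [0.3, 0.4, -2.2]
grip_width: 0.131
t 21.65 heel bin mm [-33.3 -47.6 188.5] yaw/pitch/roll [ 0.556  0.031 -0.003] F [ 0.3  0.4 -2.2] q [ 0.13 -0.03  0.3   1.86 -0.49  1.14  1.32] w 11.4
[ 0.5884529  -0.09180367  0.18850517] [ 0.72412446  0.03113399 -0.00297533]
[[1.7,4.8,2.5,-0.061,0.033,0,0],[1.6,4.6,2.7,-0.061,0.034,0,0],[1.5,4.5,3.2,-0.061,0.033,0.001,0],[1.4,4.2,3.4,-0.062,0.034,0,0],[1.2,4.1,3.8,-0.061,0.033,0,0]]
[[1.2,3.8,4,-0.061,0.034,0,0],[1,3.5,4.2,-0.061,0.033,0,0],[0.9,3.3,4.6,-0.061,0.033,0.001,0],[0.7,3,4.7,-0.061,0.034,0,0],[0.5,2.6,4.9,-0.062,0.033,0,0]]
[[0.4,2.4,5.1,-0.061,0.034,0,0],[0.2,2.1,5.3,-0.061,0.033,0,0],[0,1.7,5.3,-0.061,0.034,0.001,0],[-0.1,1.4,5.5,-0.061,0.033,0,0]]
[ 0.57380846 -0.14771588  0.43426661]
```

Run:
```python
from h import *
p,r,s=cur()
h1=np.array([.45,.18,.19]);p1,r1=tcpfor(h1,scoopR(1.7,.03));a,pe,re=rowsto(p,r,p1,r1,17,0,(0,3));show(a);print(pe)
```

```text
[[3,7,-12,-0.05,0.028,0,0],[4,7,-11,-0.051,0.027,0,0],[4,7,-10,-0.05,0.028,0,0],[5,9,-10,-0.05,0.027,0.001,0],[4,9,-10,-0.051,0.028,0,0]]
[[5,9,-9,-0.05,0.027,0,0],[5,9,-8,-0.051,0.028,0,0],[6,10,-8,-0.05,0.027,0,0],[5,11,-7,-0.05,0.028,0,0],[6,11,-6,-0.051,0.027,0.001,0]]
[[6,11,-6,-0.05,0.028,0,0],[6,11,-5,-0.05,0.027,0,0],[6,11,-4,-0.051,0.028,0,0],[6,12,-3,-0.05,0.027,0,0],[7,12,-3,-0.051,0.028,0,0]]
[[6,12,-2,-0.05,0.027,0.001,0],[6,12,-1,-0.05,0.028,0,0]]
[0.46356034 0.06201134 0.42469816]
```

```bash
python3 -m creep '[[3,7,-12,-0.05,0.028,0,0],[4,7,-11,-0.051,0.027,0,0],[4,7,-10,-0.05,0.028,0,0],[5,9,-10,-0.05,0.027,0.001,0],[4,9,-10,-0.051,0.028,0,0]]' 50
python3 -m creep '[[5,9,-9,-0.05,0.027,0,0],[5,9,-8,-0.051,0.028,0,0],[6,10,-8,-0.05,0.027,0,0],[5,11,-7,-0.05,0.028,0,0],[6,11,-6,-0.051,0.027,0.001,0]]' 50
python3 -m creep '[[6,11,-6,-0.05,0.028,0,0],[6,11,-5,-0.05,0.027,0,0],[6,11,-4,-0.051,0.028,0,0],[6,12,-3,-0.05,0.027,0,0],[7,12,-3,-0.051,0.028,0,0]]' 50
python3 -m creep '[[6,12,-2,-0.05,0.027,0.001,0],[6,12,-1,-0.05,0.028,0,0],[0,0,0,0,0,0,0]]' 50
python3 - <<'E'
from h import *
report()
h,S=scoop();print(h,S.as_euler('ZYX'))
d=get_image("wrist");im=d["img"][:,:,::-1];cv2.imwrite("pics/w24.png",im);np.savez("w24.npz",**d)
E
```

```text
time: 22.15
position: [0.4882, -0.0986, 0.4234]
tool_rot: [0.791, 1.356, -0.048]
ft_force: [0.1, 0.6, -2.2]
grip_width: 0.132
time: 22.65
position: [0.4782, -0.0301, 0.4237]
tool_rot: [0.59, 1.457, 0.179]
ft_force: [0.1, -0.1, -2.0]
grip_width: 0.137
time: 23.15
position: [0.4679, 0.0374, 0.4236]
tool_rot: [0.378, 1.539, 0.403]
ft_force: [-0.5, 0.2, -2.8]
grip_width: 0.133
time: 23.45
position: [0.4636, 0.0655, 0.4245]
tool_rot: [0.292, 1.566, 0.495]
ft_force: [0.6, -0.0, -2.6]
grip_width: 0.135
t 23.45 heel bin mm [-124.6  247.3  190.4] yaw/pitch/roll [1.535e+00 2.800e-02 1.000e-03] F [ 0.6 -0.  -2.6] q [-0.1  -0.05  0.09  1.87 -0.5   1.41  1.8 ] w 11.7
[0.44906016 0.1836741  0.19039383] [1.70292937e+00 2.77576930e-02 1.28856322e-03]
```

View pics/w24.png

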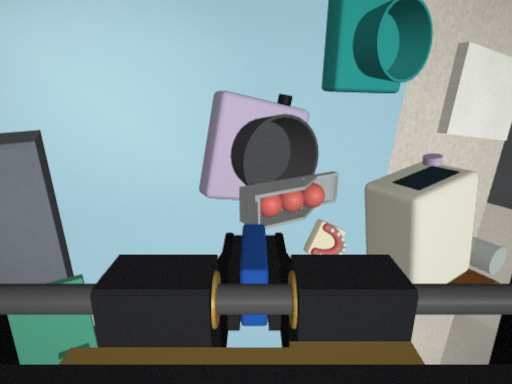

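Run:
```python
from h import *
d=dict(np.load("w24.npz"))
print(proj(d,[.4315,.289,.085]),proj(d,[.4315,.289,.04]))
h,S=scoop();print(proj(d,h+S.apply([.093,.0135,0])))
# dump: nose path
for ph in(.35,.6,.85):
    Sx=scoopR(1.703,ph);n=np.array([.434,.282,.108]);hh=n-Sx.apply([.093,0,0]);print(ph,hh,tcpfor(hh,Sx)[0])
```

```text
[285.02838188 161.38731419] [265.30433714 154.89636015]
[335.72124962 174.37557862]
0.35 [0.44551592 0.19540067 0.1398895 ] [0.44916905 0.15677281 0.39960044]
0.6 [0.44411792 0.20591358 0.16051175] [0.43914233 0.23217336 0.42174134]
0.85 [0.44209084 0.22115717 0.17786908] [0.42870526 0.31065984 0.42437532]
```

Run:
```python
from h import *
im=cv2.imread("pics/w24.png")[80:240,190:360].copy()
im=cv2.resize(im,None,fx=4,fy=4,interpolation=cv2.INTER_CUBIC)
d=dict(np.load("w24.npz"))
for c,col in(((.4315,.289),(0,255,255)),((.432,.281),(255,255,0))):
  for t in np.linspace(0,2*np.pi,40):
    u=(proj(d,[c[0]+.048*np.cos(t),c[1]+.048*np.sin(t),.085])-[190,80])*4+1.5
    cv2.circle(im,tuple(int(x) for x in u),1,col,-1)
cv2.imwrite("pics/w24c.png",im)
```

View pics/w24c.png

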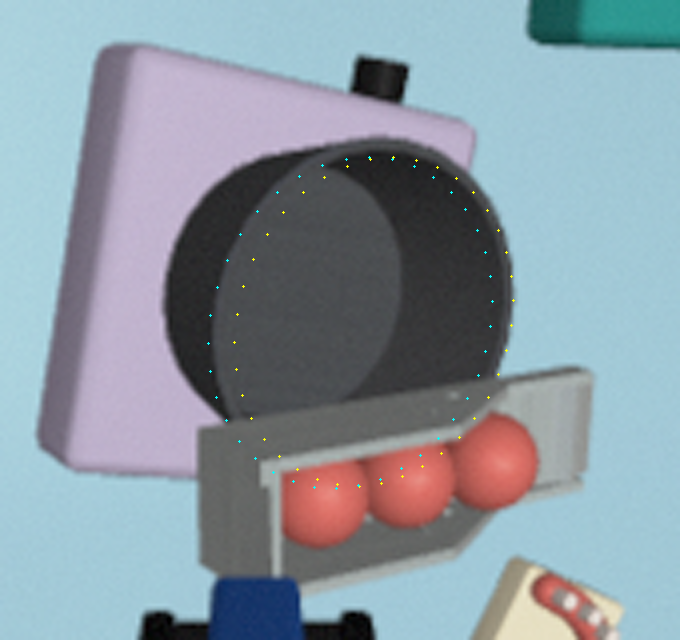

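```bash
cat >> h.py <<'E'
def nosew(way,yaw,dec=(1,3),w=0):
    p,r,s=cur();out=[]
    for nx,ny,nz,ph,n in way:
        S=scoopR(yaw,ph);h=np.array([nx,ny,nz])-S.apply([.093,0,0])
        p1,r1=tcpfor(h,S);a,p,r=rowsto(p,r,p1,r1,n,w,dec);out+=a
    show(out);print("end",p)
E
python3 - <<'E'
from h import *
nosew([(.4345,.264,.115,.25,6),(.4345,.264,.105,.45,3),(.4345,.264,.1,.80,5)],1.703)
E
```

```text
[[8.4,4.4,-0.7,-0.001,0,-0.037,0],[8.3,4.7,-0.7,0,0,-0.037,0],[8.1,5,-0.8,-0.001,0,-0.037,0],[7.9,5.3,-0.7,-0.001,0,-0.036,0],[7.7,5.6,-0.7,0,0,-0.037,0]]
[[7.5,5.8,-0.7,-0.001,0.001,-0.037,0],[0.5,20.1,0,0,0,-0.067,0],[-0.9,20,0,0,0,-0.066,0],[-2.2,20,0,0,0,-0.067,0],[-0.2,22,0,0,0,-0.07,0]]
[[-1.8,21.9,0,0,0,-0.07,0],[-3.3,21.8,0,0,0,-0.07,0],[-4.8,21.5,0,0,0,-0.07,0],[-6.3,21.1,0,0,0,-0.07,0]]
end [0.43129341 0.2769736  0.41744628]
```

```bash
python3 -m creep '[[8.4,4.4,-0.7,-0.001,0,-0.037,0],[8.3,4.7,-0.7,0,0,-0.037,0],[8.1,5,-0.8,-0.001,0,-0.037,0],[7.9,5.3,-0.7,-0.001,0,-0.036,0],[7.7,5.6,-0.7,0,0,-0.037,0]]' 50
python3 -m creep '[[7.5,5.8,-0.7,0,0,-0.037,0],[0,0,0,0,0,0,0]]' 50
python3 - <<'E'
from h import *
h,S=scoop();print(h+S.apply([.093,0,0]),S.as_euler('ZYX'))
d=get_image("wrist");im=d["img"][:,:,::-1];cv2.imwrite("pics/w25.png",im[60:260,150:400].repeat(3,0).repeat(3,1))
e=get_image("side");im=e["img"][:,:,::-1];cv2.imwrite("pics/s25.png",cv2.resize(im[220:320,220:340],None,fx=5,fy=5,interpolation=cv2.INTER_CUBIC))
nosew([(.4345,.264,.103,.45,3),(.4345,.264,.1,.80,5)],1.703)
E
```

```text
time: 24.0
position: [0.4554, 0.1012, 0.3978]
tool_rot: [0.148, 1.573, 0.346]
ft_force: [-0.4, -0.3, -2.5]
grip_width: 0.138
time: 24.2
position: [0.4531, 0.1101, 0.3921]
tool_rot: [0.117, 1.576, 0.32]
ft_force: [0.3, -0.0, -1.9]
grip_width: 0.134
[0.43428637 0.2637243  0.11460626] [1.70114914e+00 2.49598995e-01 7.83244526e-04]
[[1.3,20.4,-0.1,-0.001,0,-0.067,0],[0,20.4,-0.1,-0.002,0.001,-0.067,0],[-1.4,20.4,0,-0.001,0,-0.067,0],[-0.6,22.1,0,0,0,-0.07,0],[-2.2,21.9,0,0,0,-0.07,0]]
[[-3.7,21.8,0,0,0,-0.07,0],[-5.2,21.4,-0.1,0,0,-0.07,0],[-6.7,21,0,0,0,-0.07,0]]
end [0.43127291 0.27693857 0.4174685 ]
```

View pics/w25.png

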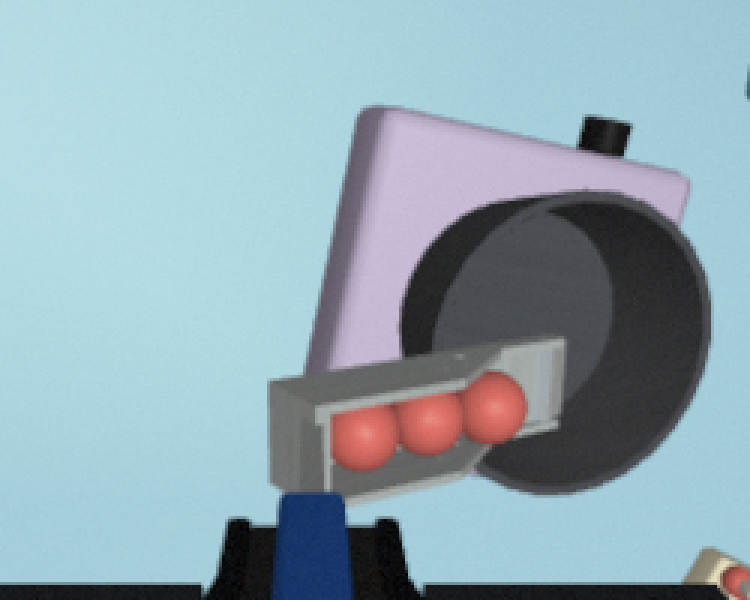

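View pics/s25.png

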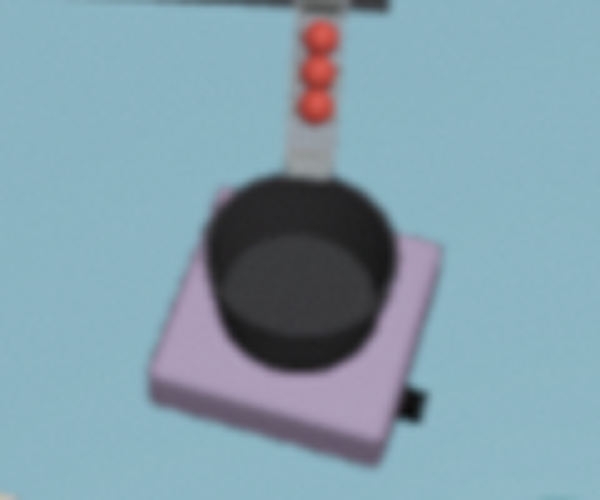

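```bash
python3 -m creep '[[2,22,-0.1,-0.001,0,-0.067,0],[0.5,22,-0.1,-0.002,0,-0.067,0],[-1,22,0,-0.001,0,-0.067,0],[-0.6,22.1,0,0,0,-0.07,0],[-2.2,21.9,0,0,0,-0.07,0]]' 50
python3 -m creep '[[-3.7,21.8,0,0,0,-0.07,0],[-5.2,21.4,-0.1,0,0,-0.07,0],[-6.7,21,0,0,0,-0.07,0],[0,0,0,0,0,0,0],[0,0,0,0,0,0,0]]' 50
python3 -m creep '[[0,0,0,0,0,0,0],[0,0,0,0,0,0,0],[0,0,0,0,0,0,0]]' 50
python3 - <<'E'
from h import *
h,S=scoop();print(h+S.apply([.093,0,0]),S.as_euler('ZYX'))
d=get_image("wrist");im=d["img"][:,:,::-1];cv2.imwrite("pics/w26.png",im[60:260,150:400].repeat(3,0).repeat(3,1))
e=get_image("side");im=e["img"][:,:,::-1];cv2.imwrite("pics/s26.png",cv2.resize(im[220:320,220:340],None,fx=5,fy=5,interpolation=cv2.INTER_CUBIC))
E
```

```text
time: 24.8
position: [0.4396, 0.2172, 0.4106]
tool_rot: [-0.152, 1.561, 0.052]
ft_force: [0.4, 0.3, -1.7]
grip_width: 0.132
time: 25.3
position: [0.4309, 0.2819, 0.4166]
tool_rot: [-0.314, 1.54, -0.109]
ft_force: [-0.1, -1.6, -2.4]
grip_width: 0.132
time: 25.6
position: [0.4308, 0.2813, 0.4169]
tool_rot: [-0.314, 1.538, -0.112]
ft_force: [0.7, -1.2, -2.0]
grip_width: 0.135
[0.43436609 0.26831338 0.09944857] [ 1.69975115  0.80026242 -0.00183215]
```

View pics/w26.png

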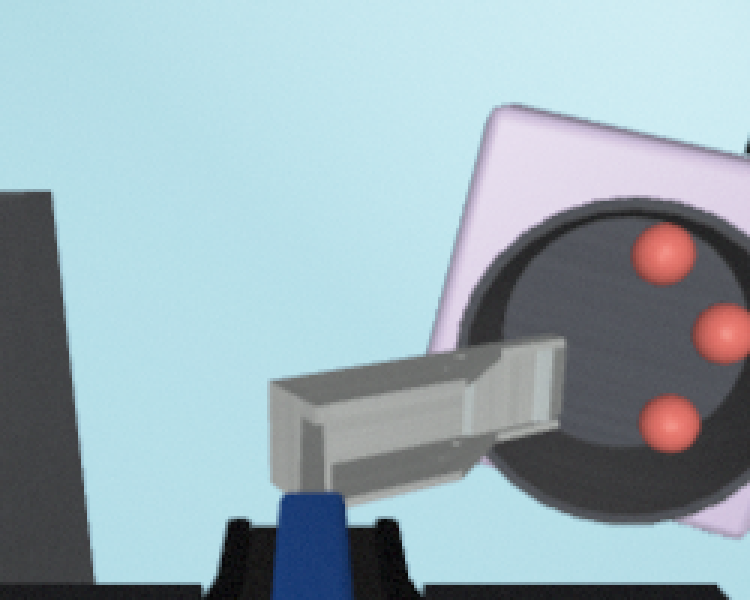

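View pics/s26.png

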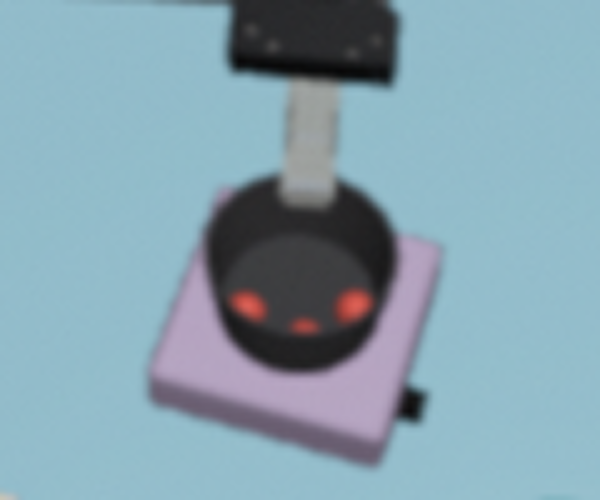

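```bash
cat >> h.py <<'E'
def heelw(way,dec=(0,3),w=0):
    p,r,s=cur();out=[]
    for hx,hy,hz,yaw,ph,n in way:
        S=scoopR(yaw,ph);p1,r1=tcpfor(np.array([hx,hy,hz]),S);a,p,r=rowsto(p,r,p1,r1,n,w,dec);out+=a
    show(out);print("end",p)
E
python3 - <<'E'
from h import *
heelw([(.45,.17,.21,1.7,.35,7),(.55,-.05,.22,.95,.3,13),(.49,-.30,.16,.166,.2,14)])
E
```

```text
[[-1,-23,0,0,0,0.064,0],[-3,-23,1,0.001,0,0.065,0],[-5,-22,0,0,0.001,0.064,0],[-5,-23,1,0,0,0.064,0],[-8,-21,0,0.001,0,0.065,0]]
[[-8,-22,1,0,0,0.064,0],[-10,-21,0,0,0,0.064,0],[-4,-17,3,0.057,-0.012,0.004,0],[-3,-17,4,0.056,-0.011,0.003,0],[-4,-17,4,0.057,-0.012,0.004,0]]
[[-4,-16,6,0.056,-0.011,0.004,0],[-4,-16,7,0.057,-0.012,0.003,0],[-3,-16,8,0.056,-0.012,0.004,0],[-4,-15,8,0.057,-0.011,0.004,0],[-4,-15,10,0.056,-0.012,0.003,0]]
[[-3,-14,10,0.057,-0.011,0.004,0],[-4,-13,11,0.056,-0.012,0.003,0],[-3,-13,12,0.057,-0.012,0.004,0],[-3,-12,13,0.056,-0.011,0.004,0],[-4,-12,13,0.057,-0.012,0.003,0]]
[[1,-18,3,0.054,-0.015,0.007,0],[0,-17,4,0.054,-0.016,0.007,0],[1,-18,5,0.054,-0.015,0.006,0],[1,-17,6,0.053,-0.015,0.007,0],[0,-16,7,0.054,-0.016,0.007,0]]
[[1,-17,7,0.054,-0.015,0.007,0],[1,-16,9,0.054,-0.015,0.006,0],[0,-15,9,0.054,-0.016,0.007,0],[1,-15,10,0.054,-0.015,0.007,0],[1,-14,11,0.054,-0.015,0.007,0]]
[[1,-14,12,0.054,-0.016,0.007,0],[1,-13,12,0.053,-0.015,0.006,0],[1,-12,13,0.054,-0.015,0.007,0],[1,-12,14,0.054,-0.016,0.007,0]]
end [ 0.41395184 -0.31138431  0.410801  ]
```

```bash
python3 -m creep '[[-1,-23,0,0,0,0.064,0],[-3,-23,1,0.001,0,0.065,0],[-5,-22,0,0,0.001,0.064,0],[-5,-23,1,0,0,0.064,0],[-8,-21,0,0.001,0,0.065,0]]' 50
python3 -m creep '[[-8,-22,1,0,0,0.064,0],[-10,-21,0,0,0,0.064,0],[-4,-17,3,0.057,-0.012,0.004,0],[-3,-17,4,0.056,-0.011,0.003,0],[-4,-17,4,0.057,-0.012,0.004,0]]' 50
python3 -m creep '[[-4,-16,6,0.056,-0.011,0.004,0],[-4,-16,7,0.057,-0.012,0.003,0],[-3,-16,8,0.056,-0.012,0.004,0],[-4,-15,8,0.057,-0.011,0.004,0],[-4,-15,10,0.056,-0.012,0.003,0]]' 50
python3 -m creep '[[-3,-14,10,0.057,-0.011,0.004,0],[-4,-13,11,0.056,-0.012,0.003,0],[-3,-13,12,0.057,-0.012,0.004,0],[-3,-12,13,0.056,-0.011,0.004,0],[-4,-12,13,0.057,-0.012,0.003,0]]' 50
python3 - <<'E'
from h import *
report();h,S=scoop();print(h,S.as_euler('ZYX'))
heelw([(.49,-.30,.15,.166,.2,14)])
E
```

```text
time: 26.2
position: [0.4465, 0.1741, 0.4551]
tool_rot: [-0.062, 1.57, 0.143]
ft_force: [-0.2, -0.7, -1.9]
grip_width: 0.132
time: 26.7
position: [0.4682, 0.0798, 0.4703]
tool_rot: [0.184, 1.558, 0.111]
ft_force: [0.3, 0.3, -1.9]
grip_width: 0.133
time: 27.2
position: [0.4942, -0.0065, 0.4744]
tool_rot: [0.421, 1.509, -0.1]
ft_force: [-0.5, 0.8, -2.0]
grip_width: 0.135
time: 27.7
position: [0.5189, -0.0919, 0.4774]
tool_rot: [0.652, 1.438, -0.312]
ft_force: [0.3, -0.3, -1.4]
grip_width: 0.134
t 27.7 heel bin mm [-64.2  -0.9 220. ] yaw/pitch/roll [0.779 0.301 0.   ] F [ 0.3 -0.3 -1.4] q [ 0.03 -0.01  0.17  1.69 -0.21  1.37  1.18] w 11.6
[ 0.55015893 -0.05097153  0.21995407] [9.46597968e-01 3.00737119e-01 1.42663965e-04]
[[1,-18,3,0.054,-0.015,0.007,0],[2,-18,4,0.053,-0.016,0.007,0],[1,-17,5,0.054,-0.015,0.006,0],[2,-17,6,0.054,-0.015,0.007,0],[1,-17,7,0.053,-0.015,0.007,0]]
[[1,-17,7,0.054,-0.016,0.007,0],[1,-16,9,0.053,-0.015,0.007,0],[2,-15,9,0.054,-0.015,0.006,0],[1,-16,10,0.054,-0.016,0.007,0],[2,-14,11,0.053,-0.015,0.007,0]]
[[1,-14,11,0.054,-0.015,0.007,0],[2,-13,13,0.054,-0.016,0.007,0],[1,-13,13,0.053,-0.015,0.007,0],[2,-12,13,0.054,-0.015,0.006,0]]
end [ 0.41356852 -0.31094104  0.40113013]
```

```bash
python3 -m creep '[[1,-18,3,0.054,-0.015,0.007,0],[2,-18,4,0.053,-0.016,0.007,0],[1,-17,5,0.054,-0.015,0.006,0],[2,-17,6,0.054,-0.015,0.007,0],[1,-17,7,0.053,-0.015,0.007,0]]' 50
python3 -m creep '[[1,-17,7,0.054,-0.016,0.007,0],[1,-16,9,0.053,-0.015,0.007,0],[2,-15,9,0.054,-0.015,0.006,0],[1,-16,10,0.054,-0.016,0.007,0],[2,-14,11,0.053,-0.015,0.007,0]]' 50
python3 -m creep '[[1,-14,11,0.054,-0.015,0.007,0],[2,-13,13,0.054,-0.016,0.007,0],[1,-13,13,0.053,-0.015,0.007,0],[2,-12,13,0.054,-0.015,0.006,0]]' 50
python3 - <<'E'
from h import *
report();h,S=scoop();print(h,S.as_euler('ZYX'))
heelw([(.464,-.31,.05,.166,0.,8),(.463,-.31,.004,.166,0.,5)],(1,3))
e=get_image("top");im=e["img"][:,:,::-1];cv2.imwrite("pics/t27.png",cv2.resize(im[120:260,200:440],None,fx=3.2,fy=3.2,interpolation=cv2.INTER_CUBIC))
E
```

```text
time: 28.2
position: [0.4807, -0.1703, 0.4495]
tool_rot: [0.872, 1.322, -0.502]
ft_force: [0.2, 0.1, -2.0]
grip_width: 0.133
time: 28.7
position: [0.4436, -0.2491, 0.4222]
tool_rot: [1.083, 1.183, -0.691]
ft_force: [0.5, 0.2, -1.2]
grip_width: 0.133
time: 29.1
position: [0.4135, -0.3115, 0.4009]
tool_rot: [1.246, 1.058, -0.838]
ft_force: [-1.2, 1.6, -1.8]
grip_width: 0.133
t 29.1 heel bin mm [-165.3 -236.6  150. ] yaw/pitch/roll [-0.002  0.2   -0.   ] F [-1.2  1.6 -1.8] q [ 0.27 -0.05  0.4   1.89 -0.25  1.09  0.93] w 11.6
[ 0.489927   -0.30022311  0.14997196] [ 1.65809977e-01  1.99526850e-01 -1.69677141e-04]
[[11.2,-13.8,0.7,0,0,0.025,0],[10.8,-14,0.6,0,0,0.025,0],[10.5,-14.3,0.7,0,0,0.025,0],[10.1,-14.6,0.7,0,0,0.025,0],[9.8,-14.8,0.7,0,0,0.025,0]]
[[9.4,-15.1,0.6,0,0,0.025,0],[9,-15.3,0.7,0,0,0.025,0],[8.6,-15.5,0.7,0,0,0.025,0],[7.8,-4.8,0,0,0,0,0],[7.9,-4.8,-0.1,0,0,0,0]]
[[7.8,-4.8,0,0,0,0,0],[7.9,-4.8,-0.1,0,0,0,0],[7.8,-4.8,0,0,0,0,0]]
end [ 0.33899842 -0.32928968  0.23471851]
```

View pics/t27.png

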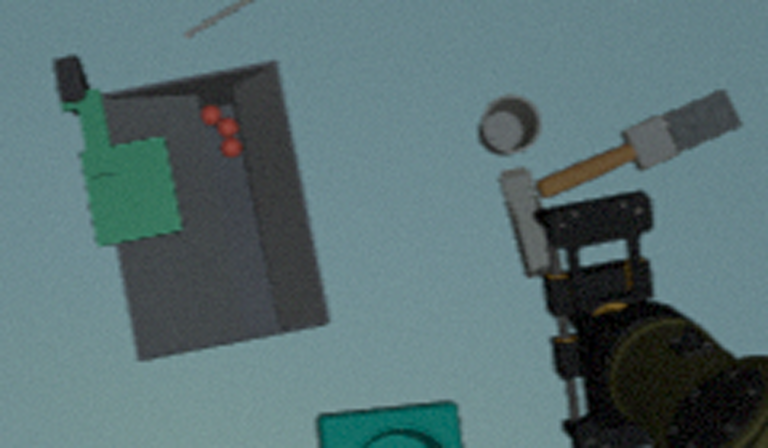

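```bash
python3 -m creep '[[11.2,-13.8,0.7,0,0,0.025,0],[10.8,-14,0.6,0,0,0.025,0],[10.5,-14.3,0.7,0,0,0.025,0],[10.1,-14.6,0.7,0,0,0.025,0],[9.8,-14.8,0.7,0,0,0.025,0]]' 50
python3 -m creep '[[9.4,-15.1,0.6,0,0,0.025,0],[9,-15.3,0.7,0,0,0.025,0],[8.6,-15.5,0.7,0,0,0.025,0],[0,0,0,0,0,0,0]]' 50
python3 - <<'E'
from h import *
report();h,S=scoop();print(h,S.as_euler('ZYX'))
heelw([(.463,-.31,.004,.166,0.,5)],(1,3))
E
```

```text
time: 29.65
position: [0.3679, -0.3217, 0.3256]
tool_rot: [1.296, 0.971, -0.739]
ft_force: [-0.8, -0.5, -1.5]
grip_width: 0.135
time: 30.05
position: [0.3389, -0.3282, 0.2789]
tool_rot: [1.327, 0.921, -0.685]
ft_force: [-0.4, -0.3, -2.2]
grip_width: 0.13
t 30.05 heel bin mm [-194.1 -239.7   47.8] yaw/pitch/roll [-0.     0.003  0.003] F [-0.4 -0.3 -2.2] q [ 0.34 -0.04  0.54  2.18 -0.6   0.82  1.43] w 11.3
[ 0.4620079  -0.3081181   0.04782045] [0.16776401 0.00303433 0.00306698]
[[7.6,-4.4,0.2,0,-0.001,0.001,0],[7.7,-4.5,0.3,0,0,0,0],[7.6,-4.4,0.2,0,-0.001,0.001,0],[7.7,-4.5,0.2,0,-0.001,0,0],[7.6,-4.4,0.3,0,-0.001,0.001,0]]
end [ 0.33903198 -0.32931768  0.23468991]
```

```bash
python3 -m creep '[[7.6,-4.4,0.2,0,0,0.001,0],[7.7,-4.5,0.2,0,0,0,0],[7.6,-4.4,0.2,0,-0.001,0.001,0],[7.7,-4.5,0.2,0,0,0,0],[6.5,-3.8,0.2,0,-0.001,0.001,0]]' 50
python3 -m creep '[[2,-1.2,0,0,0,0,0],[0,0,0,0,0,0,0]]' 50
python3 -m creep '[[1.5,-0.9,0,0,0,0,0],[0,0,0,0,0,0,0]]' 50
python3 - <<'E'
from h import *
report();h,S=scoop();print(h,S.as_euler('ZYX'))
E
```

```text
time: 30.55
position: [0.3411, -0.3291, 0.2373]
tool_rot: [1.324, 0.916, -0.68]
ft_force: [-0.2, 0.2, -2.2]
grip_width: 0.136
time: 30.75
position: [0.3409, -0.3291, 0.2353]
tool_rot: [1.325, 0.916, -0.681]
ft_force: [0.1, -0.0, -0.9]
grip_width: 0.132
time: 30.95
position: [0.341, -0.3294, 0.2343]
tool_rot: [1.324, 0.915, -0.68]
ft_force: [0.0, 0.1, -2.3]
grip_width: 0.135
t 30.95 heel bin mm [-190.8 -242.3    4. ] yaw/pitch/roll [ 0.002 -0.003 -0.002] F [ 0.   0.1 -2.3] q [ 0.35  0.04  0.55  2.21 -0.74  0.76  1.58] w 11.8
[ 0.46572659 -0.31005626  0.00399093] [ 0.16966635 -0.00323292 -0.00232888]
```

```bash
python3 -m creep '[[1.8,-1,0,0,0,0.001,0],[0,0,0,0,0,0,0]]' 50
python3 -m creep '[[1,-0.6,0,0,0,0.001,0],[0,0,0,0,0,0,0]]' 50
python3 -m creep '[[0.8,-0.5,0,0,0,0.001,0],[0,0,0,0,0,0,0]]' 50
python3 - <<'E'
from h import *
report()
E
```

```text
time: 31.15
position: [0.3409, -0.3292, 0.232]
tool_rot: [1.325, 0.914, -0.679]
ft_force: [-0.8, -0.2, -2.1]
grip_width: 0.135
time: 31.35
position: [0.3409, -0.3292, 0.2307]
tool_rot: [1.325, 0.914, -0.679]
ft_force: [-0.3, 1.3, -1.7]
grip_width: 0.135
time: 31.55
position: [0.3409, -0.3293, 0.2299]
tool_rot: [1.326, 0.913, -0.678]
ft_force: [-0.1, -0.2, -1.2]
grip_width: 0.135
t 31.55 heel bin mm [-190.1 -242.2    0. ] yaw/pitch/roll [ 0.002 -0.006 -0.002] F [-0.1 -0.2 -1.2] q [ 0.35  0.05  0.55  2.22 -0.75  0.75  1.6 ] w 11.8
```

```bash
python3 -m creep '[[0.8,-0.5,0,0,0,-0.002,0],[0,0,0,0,0,0,0]]' 50
python3 -m creep '[[0.6,-0.3,0,0,0,-0.002,0],[0,0,0,0,0,0,0]]' 50
python3 - <<'E'
from h import *
report()
E
```

```text
time: 31.75
position: [0.3412, -0.3296, 0.2299]
tool_rot: [1.325, 0.913, -0.678]
ft_force: [-2.2, 1.1, 4.7]
grip_width: 0.133
time: 31.95
position: [0.3413, -0.3297, 0.23]
tool_rot: [1.325, 0.914, -0.678]
ft_force: [-5.1, 2.8, 10.1]
grip_width: 0.135
t 31.95 heel bin mm [-1.901e+02 -2.424e+02 -1.000e-01] yaw/pitch/roll [ 0.002 -0.005 -0.002] F [-5.1  2.8 10.1] q [ 0.35  0.05  0.55  2.22 -0.75  0.75  1.6 ] w 11.8
```

Contact with the table is clear from the force. I'll back off slightly, then open the gripper.

```bash
python3 -m creep '[[-0.9,0.5,0,0,0,0,0],[0,0,0,0,0,0,16],[0,0,0,0,0,0,24],[0,0,0,0,0,0,40],[0,0,0,0,0,0,87]]'
python3 -m creep '[[0,0,0,0,0,0,87],[0,0,0,0,0,0,87],[0,0,0,0,0,0,87],[0,0,0,0,0,0,87],[0,0,0,0,0,0,87]]'
python3 - <<'E'
from h import *
report()
E
```

```text
time: 32.45
position: [0.3409, -0.3293, 0.2292]
tool_rot: [1.324, 0.916, -0.681]
ft_force: [-0.2, -0.0, 0.3]
grip_width: 0.375
time: 32.95
position: [0.3409, -0.3293, 0.2293]
tool_rot: [1.324, 0.916, -0.681]
ft_force: [-1.0, 0.1, 0.0]
grip_width: 0.828
t 32.95 heel bin mm [-191.1 -242.1   -1.1] yaw/pitch/roll [ 0.002 -0.002 -0.002] F [-1.   0.1  0. ] q [ 0.35  0.05  0.55  2.22 -0.75  0.75  1.59] w 72.0
```

```bash
python3 -m creep '[[0,0,0,0,0,0,87],[-8,0,0,0,0,0,87],[-15,0,0,0,0,0,87],[-15,2,0,0,0,0,87],[-15,4,0,0,0,0,87]]'
python3 -m creep '[[-15,8,0,0,0,0,87],[-15,8,0,0,0,0,87],[-15,8,0,0,0,0,87],[0,0,0,0,0,0,87]]'
python3 - <<'E'
from h import *
p,r,s=cur();print(p,s["joint_positions"].round(2))
d=get_image("wrist");cv2.imwrite("pics/w28.png",d["img"][:,:,::-1])
e=get_image("side");cv2.imwrite("pics/s28.png",e["img"][:,:,::-1])
t=get_image("top");cv2.imwrite("pics/t28.png",cv2.resize(t["img"][100:300,80:450,::-1],None,fx=2.1,fy=2.1,interpolation=cv2.INTER_CUBIC))
E
```

```text
time: 33.45
position: [0.3188, -0.333, 0.2788]
tool_rot: [1.325, 0.916, -0.682]
ft_force: [0.4, 0.9, 0.2]
grip_width: 0.999
time: 33.85
position: [0.3177, -0.334, 0.3319]
tool_rot: [1.323, 0.91, -0.68]
ft_force: [0.2, -0.2, -0.2]
grip_width: 1.0
[ 0.31767075 -0.33402641  0.331859  ] [ 0.37 -0.15  0.53  2.14 -0.49  0.92  1.34]
```

View pics/w28.png

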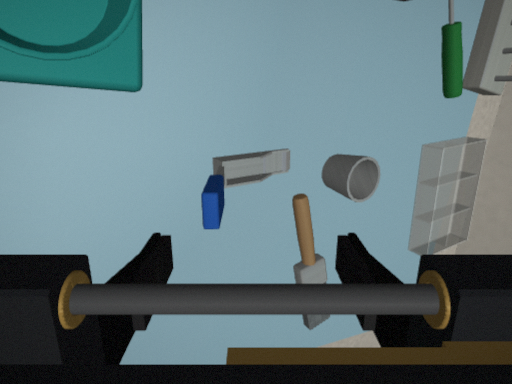

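View pics/s28.png

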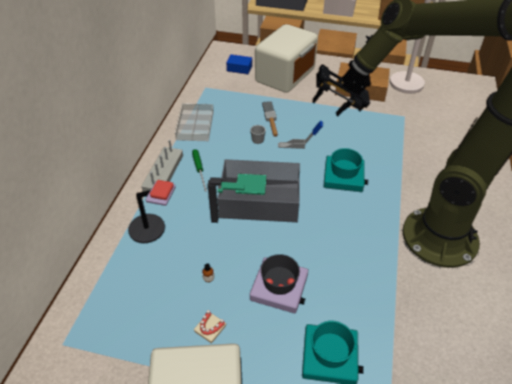

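View pics/t28.png

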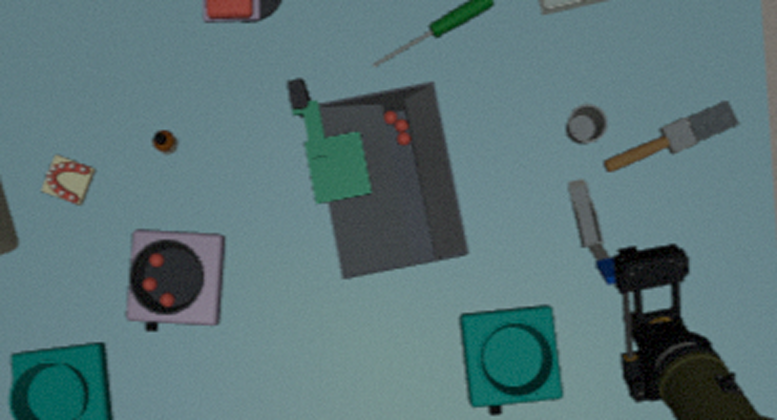

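The top view shows three balls in the lilac pot near (157,280), three in the trough near (398,128), and the scoop upright at (590,225), clear of the gripper. The plate is back down and the bystanders are where they were, so I'm handing in.

```bash
python3 -m creep '[[0,0,0,0,0,0,87],[0,0,0,0,0,0,87],[0,0,0,0,0,0,87]]'
python3 - <<'E'
from bench import ctrl
print(ctrl.close_job())
E
```

```text
time: 34.3
position: [0.3175, -0.3329, 0.3284]
tool_rot: [1.324, 0.917, -0.682]
ft_force: [-0.3, -0.4, 0.4]
grip_width: 1.001
the job is handed in; nothing more can be done
None
```

I dug the load, struck it off under the sprung plate, tipped three balls into the lilac-based pot and stood the scoop back at its starting spot, released. The job was handed in at 34.3 s of the 72 s allowed; it returned no verdict.

**Last checks (camera views):**
- Three balls are in the pot and three are in the bin's trough.
- The scoop stands level and clear of the gripper, and the plate appears to be back at rest.
- The bystanders are where they started.

**Strike:** I estimated plate lift from force and height, because the joint value could not be read. The rim met the plate with about 4 N and lifted it roughly 2 mm. The pocket's middle was then drawn about 18 mm inside the edge.

**What did not go as planned:**
- **Joint 2 limit:** the joint sat at its −0.3 rad limit near the plate, reading −0.3007 once. Because of that I struck with the scoop about 4 degrees nose-down rather than level.
- **Leaving the plate:** my first way out, to the left, ran out of reach, and forces of 3 to 5 N suggest the handle may have touched the plate's near edge. I backed out and left to the right instead, with all three balls still in the pocket.

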